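# Hang the table lanterns on the gated rail

## Robot

A 6-joint arm with a two-finger parallel gripper is mounted at the origin on the work surface. World frame = base frame: x ahead of the robot, y to its left, z up, the work surface at z = 0. Lengths are in m, angles in degrees, forces in N, time in s.
With the tool pointing down it reaches from about 0.375 to 0.9 m from the base axis. Payload 3.1 kg.
Tool frame: the origin (TCP) lies midway between the tips of the shut fingers; the grasp point (between the pads) lies 19 mm behind it; z points along the fingers, y is the direction in which the jaws open and shut (so a half turn about z gives the same grasp; the last joint's range is limited). The gripper opens to 87 mm and grips with 3 to 60 N. Pads are 19 mm wide; open, the fingers measure 117 mm over their backs; the gripper's body (75 mm by 190 mm) begins 51 mm behind the grasp point.
Start: joints at [-79.097, 30.224, 82.088, -0, 67.689, -10.227], TCP at [0.225, -0.583, 0.223] pointing down, gripper open.
Joint ranges: [-176.69, 176.69], [-43.24, 126.21], [12.49, 139.97], [-82, 262], [0, 151.66], [-163.58, 163.58]. Speed limits (degrees/s): [159.86, 159.86, 180, 180, 180, 180].

## Interface

Orientations are given as a 3x3 rotation matrix whose columns are the frame's x, y, z axes.
In Python, from rig import bot, capture, get_calibration gives the robot as it stands.
- The arm moves only by the tool play_rows, never from a script. Its arguments are lists of equal length, an entry for each row: "fingers": the closure in counts, from 0 (fully open) to 255 (shut); "linear": the shift along the tool's x, y, z in mm, a list of three; "rot": the turn, a rotation vector about the tool's x, y, z in degrees, a list of three. A call has 1 to 20 rows; each row is the pose to reach, as a shift and turn from the pose commanded when the call began, along the tool's axes at that moment; what a row does not reach only later rows make up. A row lasts 1/10 s, in which the tool goes at most 50 mm and 8.59 degrees, less where a joint would pass 70% of its speed; a pose out of reach is approached as far as the arm can. A call with a gripper value outside its range is refused whole. The fingers move at their own pace and stop on an object; the grip force is fixed at half the most. Time passes only in rows, so rows that repeat a pose let the fingers close. It gives the time, the measured TCP pose, the force and the opening at its end, in the units of the state.
- bot.read_state(): the state, without advancing time (a new reading comes with each control period).
- capture(name): name is "scene" or "top" or "wrist"; returns the picture (480x640x3 uint8, red, green, blue); there is no depth.
- get_calibration(name): a dict with "vfov" (degrees; the focal length in pixels is half the picture's height over the tangent of half this angle, whatever the lens; pixels are square), "cx", "cy" (the principal point, pixels), "dist" ([k1, k2, p1, p2, k3] as OpenCV has them; the pictures are not rectified), "camera_from_world" (4x4, takes a point from world to camera coordinates). Camera axes: x right, y down, z forward; pixel columns grow to the right and rows downward; lengths in m; the calibration is good to about 2 mm. A picture is of the moment at which its call begins: read the wrist's pose just before it. get_calibration takes no time and is no camera call; for the wrist camera it gives the pose at the moment of the call.
- bot.hand_in(): hands the job in, once; it reports no verdict.
The state is a dict: "time_s": time; "joint_positions": joint angles; "qvel": joint speeds; "tau": joint torques, N m; "position": TCP position; "tcp_rot": TCP orientation; "force": force on the tool from outside, world axes, zero at the start; "moment": the same for the moment, N m; "opening": opening from 0.0 (shut) to 1.0 (fully open).
Only numpy, scipy, OpenCV 4.12 (cv2) and the standard library are available. Lean on these libraries where they do the work, as an engineer would, in place of code of your own. Each camera call takes 0.05 s, during which the arm holds its last target.

## Task

Hang the lanterns for the evening: slide the rack's gate fully open, then, from the largest lantern to the smallest, hook each one onto the rail at the unmarked loading end and slide it along the rail to its own ring - the rings belong, from the far end towards the loading end, to the large, the medium, the small and the mini lantern, and if one is missing tonight its ring stays empty. When all hang upright and still, centred on their rings, slide the gate fully closed; leave the bowl and the tumblers alone.

Things in the scene. Friction and masses are not known exactly. Their poses are not given: they have to be found in the camera images.
- lantern_large: large lantern, dark steel with a candle, may be absent. Body 80 x 80 x 84 mm; origin centre of underside, z up. Above it a 22 mm wide steel strap hook, an upside-down J: stem 14 to 20 mm on the -x side (faces the robot), tip 14 to 20 mm on the +x side, its end 114 mm up, so the 30 mm high mouth between body and tip opens to +x. Wooden grip block on top, 18 (x) x 36 (y) mm, 148 to 188 mm up
- lantern_large_seat (a point): where the rail's axis lies inside the large lantern's hook when it hangs fully down on the rail; 136 mm above its underside, on its axis
- lantern_large_grip (a point): middle of the large lantern's wooden grip block, height to grip; 174 mm above its underside; take it across its 18 mm (along lantern x)
- lantern_medium: medium lantern, dark steel with a candle, may be absent. Body 70 x 70 x 74 mm; origin centre of underside, z up. Above it a 22 mm wide steel strap hook, an upside-down J: stem 14 to 20 mm on the -x side (faces the robot), tip 14 to 20 mm on the +x side, its end 104 mm up, so the 30 mm high mouth between body and tip opens to +x. Wooden grip block on top, 18 (x) x 36 (y) mm, 138 to 178 mm up
- lantern_medium_seat (a point): where the rail's axis lies inside the medium lantern's hook when it hangs fully down on the rail; 126 mm above its underside, on its axis
- lantern_medium_grip (a point): middle of the medium lantern's wooden grip block, height to grip; 164 mm above its underside; take it across its 18 mm (along lantern x)
- lantern_small: small lantern, dark steel with a candle, may be absent. Body 60 x 60 x 64 mm; origin centre of underside, z up. Above it a 22 mm wide steel strap hook, an upside-down J: stem 14 to 20 mm on the -x side (faces the robot), tip 14 to 20 mm on the +x side, its end 94 mm up, so the 30 mm high mouth between body and tip opens to +x. Wooden grip block on top, 18 (x) x 36 (y) mm, 128 to 168 mm up
- lantern_small_seat (a point): where the rail's axis lies inside the small lantern's hook when it hangs fully down on the rail; 116 mm above its underside, on its axis
- lantern_small_grip (a point): middle of the small lantern's wooden grip block, height to grip; 154 mm above its underside; take it across its 18 mm (along lantern x)
- lantern_mini: mini lantern, dark steel with a candle, may be absent. Body 50 x 50 x 54 mm; origin centre of underside, z up. Above it a 22 mm wide steel strap hook, an upside-down J: stem 14 to 20 mm on the -x side (faces the robot), tip 14 to 20 mm on the +x side, its end 84 mm up, so the 30 mm high mouth between body and tip opens to +x. Wooden grip block on top, 18 (x) x 36 (y) mm, 118 to 158 mm up
- lantern_mini_seat (a point): where the rail's axis lies inside the mini lantern's hook when it hangs fully down on the rail; 106 mm above its underside, on its axis
- lantern_mini_grip (a point): middle of the mini lantern's wooden grip block, height to grip; 144 mm above its underside; take it across its 18 mm (along lantern x)
- rack: fixed rack: base 120 (x) x 520 (y -276 to 244) x 12 mm; 212 mm posts at y = -262, +230 mm carry a 14 mm brass rail along y, axis 190 mm above the table. Marks: four dark rings on the rail, each over a brass strip on the base, y = -205, -118, -40, +30 mm. Loading end: bare rail at y = 80 to 190 mm. Origin under the rail on the table; x away from the robot, y to its left
- mark_large (a point): on the rail's axis at the large lantern's mark, the ring farthest from the loading end; axes as the rack's
- mark_medium (a point): on the rail's axis at the medium lantern's mark, the second farthest ring; axes as the rack's
- mark_small (a point): on the rail's axis at the small lantern's mark, the third farthest ring; axes as the rack's
- mark_mini (a point): on the rail's axis at the mini lantern's mark, the ring nearest the loading end; axes as the rack's
- rail_load (a point): on the rail's axis at the middle of the unmarked loading end; axes as the rack's
- gate (a joint): the rack's sliding gate, m along the rack's y: 0 = closed stop (its upright brass pin, 10 mm thick, 125 mm high, stands under the rail between the mini lantern's ring and the loading end), 0.12 = fully open stop (pin next to the post at the loading end). About 2 N of friction
- gate_grip (a point): in the gate's wooden grip, 50 mm above the table, moving with it: an upright block 36 (x) x 18 (y) mm, 21 to 67 mm above the table, on a low track 120 mm in front (-x) of the rail. A brass arm, 18 to 26 mm above the table, runs back from it to the pin
- bowl: bystander: blue-green bowl, 100 mm across, 45 mm high; origin centre of the underside
- tumbler_a: bystander: green glass tumbler, 72 mm across, 90 mm high; origin centre of the underside
- tumbler_b: bystander: a second such tumbler
Things that resemble listed ones, but are neither listed nor needed, are in the scene too. Leave any green or yellow look-alike of the lantern_small alone.

How it is judged:
By the outcome, as a careful person would: the job done as asked, in the order asked, and still so for the second after the job is handed in, with the robot touching nothing.
Of lantern_large, lantern_medium, lantern_small, lantern_mini only 3 to 4 are there at a start; the rules pass over those that are not, and their reading is None.
At some moment in a run one of lantern_large, lantern_medium, lantern_small, lantern_mini may be knocked a few centimetres aside while the robot is not near it.
It also fails if it takes over 210 s, if anything falls off the work surface, if the arm or the gripper's body presses on something with over 40 N, if the wrist force passes 120 N, or if a joint passes its speed limit or range.

## Working session

There is one attempt and no reset: what is moved stays moved. The work goes in short steps, Python scripts to look and compute and a tool call to move; the robot and the scene stay as the last step left them, time stands still between calls to the robot, and variables do not carry over. Pictures are saved under pics/ and viewed, and the job is handed in when it is done.

Besides the shell and the picture viewer there is one more tool, called after "Request:" as name(argument=value, ...), one argument or row to a line, values as JSON. play_rows: Moves the arm, as the interface text tells. Its arguments: {"type":"object","properties":{"fingers":{"type":"array"},"linear":{"type":"array"},"rot":{"type":"array"}},"required":["fingers","linear","rot"]}

```bash
ls; mkdir -p pics
python3 - <<'E'
from rig import bot,capture,get_calibration
import cv2
for n in("scene","top","wrist"):
    c=get_calibration(n);print(n,c)
    cv2.imwrite(f"pics/{n}0.png",capture(n)[:,:,::-1])
s=bot.read_state();print(s)
E
```

```text
pics
scene {'vfov': 47.02064248819635, 'cx': 317.8903953791052, 'cy': 243.45090244719233, 'dist': array([-0.13752331,  0.        ,  0.        ,  0.        ,  0.        ]), 'camera_from_world': array([[-0.81775271,  0.57554929,  0.00485019,  0.38749936],
       [ 0.31392985,  0.45306952, -0.83437165, -0.0140757 ],
       [-0.48241949, -0.68078706, -0.55118093,  1.44783248],
       [ 0.        ,  0.        ,  0.        ,  1.        ]])}
top {'vfov': 49.88095998751383, 'cx': 327.4601661143277, 'cy': 236.2064415952122, 'dist': array([0.00500575, 0.        , 0.        , 0.        , 0.        ]), 'camera_from_world': array([[-0.02306318, -0.99973302,  0.00140887, -0.00229408],
       [-0.9965875 ,  0.02287885, -0.07930895,  0.49289992],
       [ 0.07925555, -0.00323318, -0.99684909,  1.30577285],
       [ 0.        ,  0.        ,  0.        ,  1.        ]])}
wrist {'vfov': 63.048514009157365, 'cx': 315.12150477642587, 'cy': 237.57467341647433, 'dist': array([0.003254, 0.      , 0.      , 0.      , 0.      ]), 'camera_from_world': array([[ 0.36030272, -0.93283303, -0.00212095, -0.62368337],
[... 274 characters left out ...]
e+01,  1.88655157e-04,
        6.76901547e+01, -1.02280960e+01]), 'qvel': array([-0.06428517, -0.09666537, -0.16437888, -0.11919177, -0.00307853,
        0.01907048]), 'tau': array([ 2.89973686e-04, -4.40430021e+01, -1.76843101e+01,  6.33210386e-02,
        5.52626140e-02, -1.10605160e-04]), 'position': array([ 0.22522458, -0.58242283,  0.22179171]), 'tcp_rot': array([[ 9.32761665e-01,  3.60493521e-01, -3.13433656e-04],
       [ 3.60493533e-01, -9.32760265e-01,  1.64336115e-03],
       [ 3.00062587e-04, -1.64585509e-03, -9.99998601e-01]]), 'force': array([-0.5959294 ,  0.104842  ,  0.93591223]), 'moment': array([4.79409850e-05, 7.97008696e-02, 2.68328542e-02]), 'opening': 0.9994233270121402}
```

View pics/scene0.png

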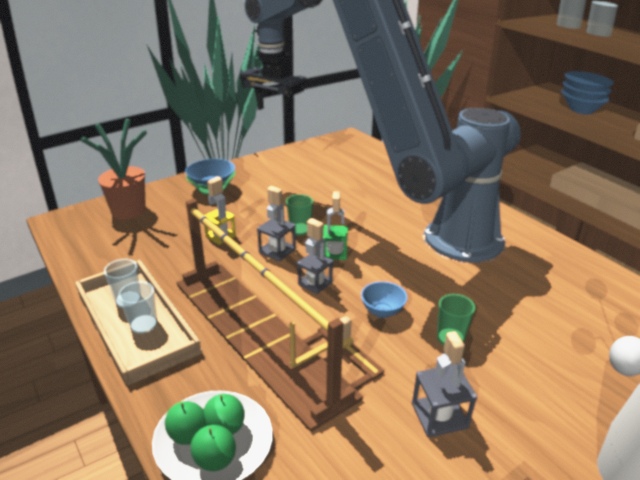

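View pics/top0.png

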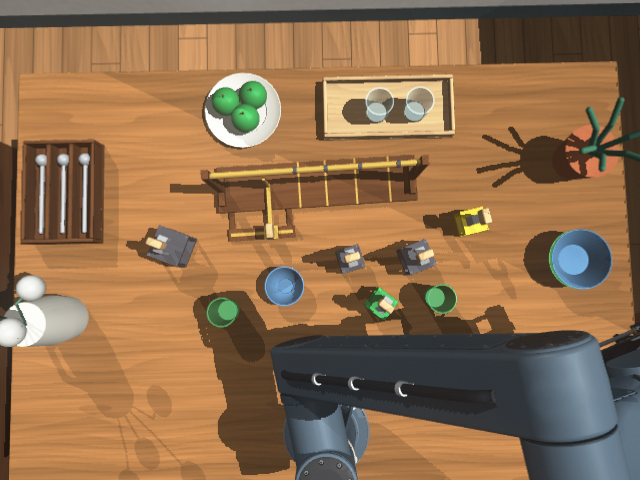

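View pics/wrist0.png

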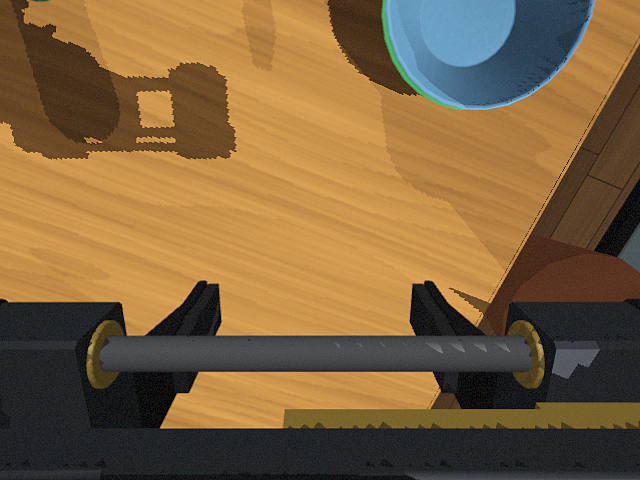

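```bash
cat > h.py <<'E'
import numpy as np,cv2
from rig import bot,capture,get_calibration
def K(c):
    f=240/np.tan(np.radians(c['vfov']/2)); return np.array([[f,0,c['cx']],[0,f,c['cy']],[0,0,1.]])
def unproj(c,px,z):
    u=cv2.undistortPoints(np.array(px,float).reshape(-1,1,2),K(c),c['dist']).reshape(-1,2)
    T=c['camera_from_world'];R=T[:3,:3];o=-R.T@T[:3,3]
    d=np.c_[u,np.ones(len(u))]@R
    return o+d*((np.broadcast_to(z,len(u))-o[2])/d[:,2])[:,None]
def proj(c,P):
    T=c['camera_from_world'];P=np.array(P,float).reshape(-1,3)
    return cv2.projectPoints(P,cv2.Rodrigues(T[:3,:3])[0],T[:3,3],K(c),c['dist'])[0].reshape(-1,2)
def snap(n,name,crop=None,k=1):
    c=get_calibration(n);im=capture(n)[:,:,::-1].copy()
    cv2.imwrite(f"pics/{name}_raw.png",im)
    if crop is not None: zoom(im,name,crop,k)
    else: cv2.imwrite(f"pics/{name}.png",im)
    return c,im
def zoom(im,name,crop,k):
    x0,y0,x1,y1=crop
    cv2.imwrite(f"pics/{name}.png",cv2.resize(im[y0:y1,x0:x1],None,fx=k,fy=k,interpolation=cv2.INTER_CUBIC))
E
python3 - <<'E'
from h import *
im=cv2.imread("pics/top0.png")
zoom(im,"t_a",(130,210,230,280),8)
zoom(im,"t_b",(320,230,450,325),6)
zoom(im,"t_c",(195,140,435,250),3.3)
E
```

```text
(no output)
```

View pics/t_a.png

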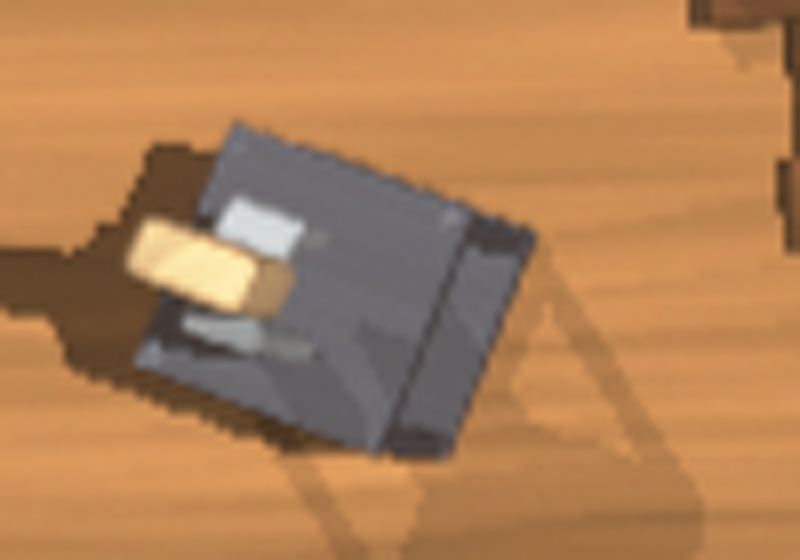

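View pics/t_b.png

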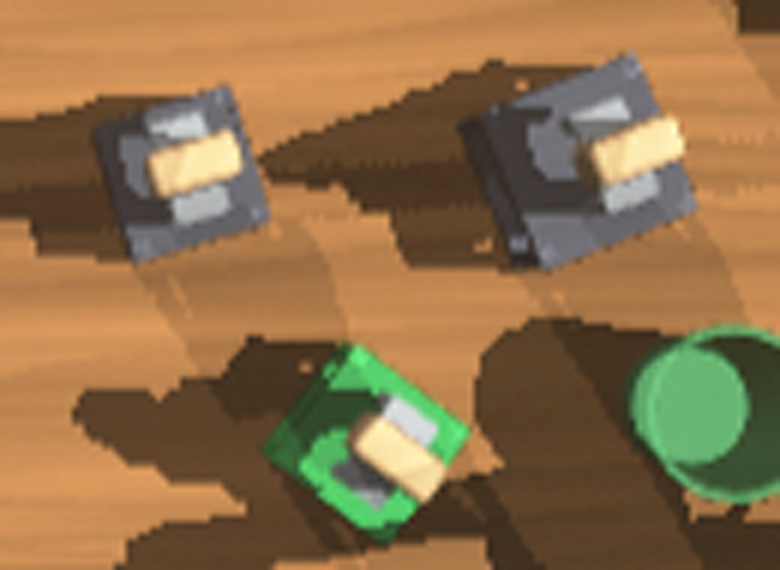

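View pics/t_c.png

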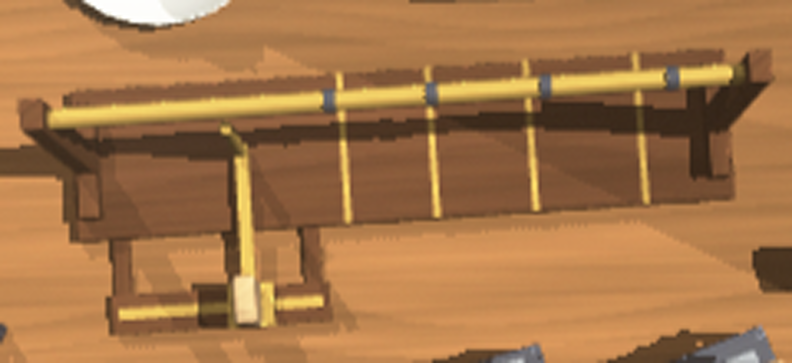

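Run:
```python
from h import *
c=get_calibration("top")
A=np.array([(238,123),(470,212),(380,452),(140,362)])/8+[130,210]
M=np.array([(632,55),(697,207),(545,270),(478,120)])/6+[320,230]
S=np.array([(230,88),(268,215),(137,260),(95,130)])/6+[320,230]
for n,q in(("A",A),("M",M),("S",S)):
  for h in(.084,.074,.064,.054):
    P=unproj(c,q,h)[:,:2]
    print(n,h,np.round(np.linalg.norm(P-np.roll(P,-1,0),axis=1),3),P.mean(0).round(4))
r=np.array([(328,99),(431,93),(545,84),(672,77)])/3.3+[195,140]
P=unproj(c,r,.197);print(P.round(4),np.diff(P,axis=0).round(4))
g=np.array([(245,298)])/3.3+[195,140]
print(unproj(c,g,.067))
```

```text
A 0.084 [0.076 0.078 0.078 0.078] [0.4729 0.3747]
A 0.074 [0.077 0.078 0.079 0.079] [0.4736 0.3778]
A 0.064 [0.078 0.079 0.08  0.079] [0.4742 0.3808]
A 0.054 [0.078 0.079 0.08  0.08 ] [0.4749 0.3839]
M 0.084 [0.067 0.067 0.066 0.068] [ 0.4314 -0.2327]
M 0.074 [0.067 0.068 0.067 0.069] [ 0.4318 -0.2344]
M 0.064 [0.068 0.068 0.067 0.069] [ 0.4321 -0.2362]
M 0.054 [0.068 0.069 0.068 0.07 ] [ 0.4325 -0.238 ]
S 0.084 [0.054 0.056 0.055 0.058] [ 0.431 -0.068]
S 0.074 [0.054 0.057 0.056 0.058] [ 0.4314 -0.0685]
S 0.064 [0.055 0.057 0.056 0.058] [ 0.4317 -0.069 ]
S 0.054 [0.055 0.058 0.057 0.059] [ 0.432  -0.0694]
[[ 0.6294  0.0577  0.197 ]
 [ 0.632  -0.0124  0.197 ]
 [ 0.6364 -0.0902  0.197 ]
 [ 0.6393 -0.1768  0.197 ]] [[ 0.0025 -0.0702  0.    ]
 [ 0.0044 -0.0778  0.    ]
 [ 0.0029 -0.0866  0.    ]]
[[0.50692565 0.13038581 0.067     ]]
```

Run:
```python
from h import *
im=cv2.imread("pics/scene0.png")
zoom(im,"s_c",(170,190,390,430),2.5)
zoom(im,"s_b",(250,170,370,300),4.6)
T=get_calibration("wrist")['camera_from_world'];R=T[:3,:3];o=-R.T@T[:3,3]
s=bot.read_state();print("cam in tool",s['tcp_rot'].T@(o-s['position']))
c=get_calibration("top");cs=get_calibration("scene")
# predicted overlay of rack hypothesis
O=np.array([.6307,.028]);a=np.radians(2.4)
Rm=np.array([[np.cos(a),-np.sin(a)],[np.sin(a),np.cos(a)]])
def rk(x,y,z): return np.r_[O+Rm@[x,y],z]
for y in(-.205,-.118,-.04,.03,-.262,.230): print(y,proj(c,rk(0,y,.19)).round(1),proj(cs,rk(0,y,.19)).round(1))
```

```text
cam in tool [ 8.10582096e-02 -1.51275011e-04 -1.62395363e-01]
-0.205 [[398.2 164. ]] [[205.8 218.8]]
-0.118 [[359.8 166.5]] [[226.2 236.5]]
-0.04 [[325.4 168.7]] [[246.6 254.2]]
0.03 [[294.5 170.6]] [[266.7 271.7]]
-0.262 [[423.3 162.4]] [[193.6 208.1]]
0.23 [[206.  176.3]] [[336.2 331.6]]
```

View pics/s_c.png

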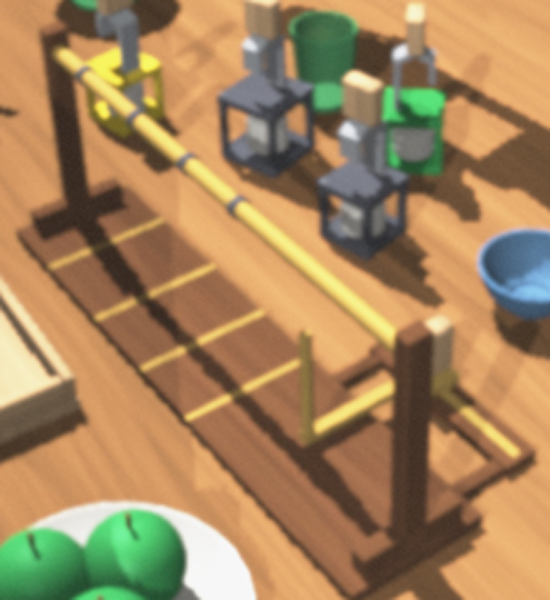

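View pics/s_b.png

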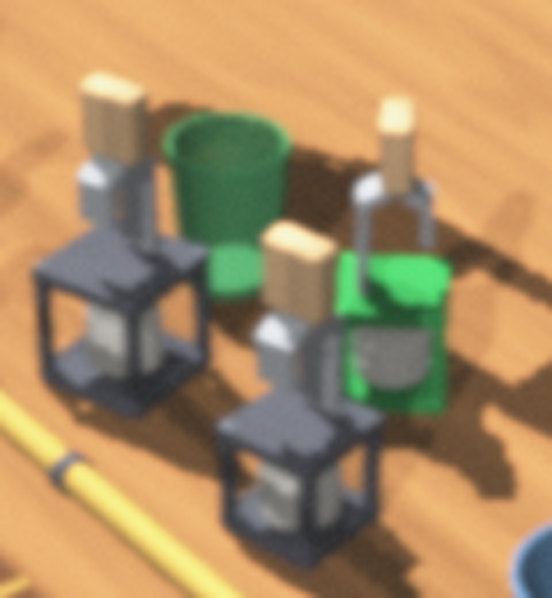

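Run:
```python
from h import *
from scipy.optimize import least_squares
c=get_calibration("top");cs=get_calibration("scene")
mt=np.array([(328,99),(431,93),(545,84),(672,77)])/3.3+[195,140]
ms=np.array([(237,206),(183,160),(133,116),(82,72)])/2.5+[170,190]
Y=[.03,-.04,-.118,-.205]
def pts(p):
    a=p[2];return np.array([[p[0]-np.sin(a)*y,p[1]+np.cos(a)*y,.19] for y in Y])
def f(p): P=pts(p);return np.r_[(proj(c,P)-mt).ravel(),(proj(cs,P)-ms).ravel()]
r=least_squares(f,[.63,.028,.04]);print(r.x,np.degrees(r.x[2]));print(r.fun.reshape(-1,2).round(1))
for z in (0,):
  # height free check
  def g(p):
    P=pts(p);P[:,2]=p[3];return np.r_[(proj(c,P)-mt).ravel(),(proj(cs,P)-ms).ravel()]
  r=least_squares(g,[.63,.028,.04,.19]);print(r.x,r.fun.reshape(-1,2).round(1))
```

```text
[0.63383172 0.02636983 0.04647986] 2.663099908833221
[[ 0.8 -0.7]
 [ 0.5 -1. ]
 [ 0.3 -0.6]
 [ 0.2 -1.1]
 [ 0.  -0.6]
 [ 1.4  0.4]
 [ 1.   0.4]
 [ 0.9  0.2]]
[0.63382284 0.02634105 0.04650894 0.1899284 ] [[ 0.8 -0.7]
 [ 0.5 -1. ]
 [ 0.4 -0.6]
 [ 0.2 -1.1]
 [ 0.  -0.6]
 [ 1.4  0.4]
 [ 1.   0.4]
 [ 0.9  0.2]]
```

```bash
cat >> h.py <<'E'
O=np.array([.6338,.0264]);YAW=np.radians(2.66)
def rk(x,y): 
    c,s=np.cos(YAW),np.sin(YAW); return O+np.array([c*x-s*y,s*x+c*y])
def tork(P):
    c,s=np.cos(YAW),np.sin(YAW); d=np.array(P[:2])-O; return np.array([c*d[0]+s*d[1],-s*d[0]+c*d[1]])
def goto(p,yaw,start=None):
    """p: desired TCP; yaw: deg of object whose x the jaws close along. prints tool shift mm, rotvec deg"""
    from scipy.spatial.transform import Rotation as Ro
    s=bot.read_state();R=s['tcp_rot'];a=np.radians(yaw)
    y=np.array([np.cos(a),np.sin(a),0]);z=np.array([0,0,-1.]);x=np.cross(y,z)
    Rt=np.c_[x,y,z]
    print("shift",(R.T@(np.array(p)-s['position'])*1000).round(1),"rot",Ro.from_matrix(R.T@Rt).as_rotvec(degrees=True).round(2))
def st():
    s=bot.read_state();print("t",round(s['time_s'],2),"pos",s['position'].round(4),"F",s['force'].round(1),"op",round(s['opening'],3),"rk",tork(s['position']).round(4),
      "tool y ang",np.degrees(np.arctan2(s['tcp_rot'][1,1],s['tcp_rot'][0,1])).round(2))
E
python3 - <<'E'
from h import *
g=rk(-.12,.11);print(g);goto([*g,.31],2.66);goto([*g,.031],2.66)
E
```

```text
[0.5088243  0.13071239]
shift [ 521.6 -563.1  -87.1] rot [-7.000e-02 -7.000e-02 -7.153e+01]
shift [ 521.6 -562.6  191.9] rot [-7.000e-02 -7.000e-02 -7.153e+01]
```

Request:
play_rows(
  fingers=[0,0,0,0,0,0,0,0,0,0,0,0,0,0,0,0,0,0,0,0],
  linear=[
    [0,0,-45],
    [0,0,-87],
    [520,-563,-87],
    [520,-563,-87],
    [520,-563,-87],
    [520,-563,-87],
    [520,-563,-87],
    [520,-563,-87],
    [520,-563,-87],
    [520,-563,-87],
    [520,-563,-87],
    [520,-563,-87],
    [520,-563,-87],
    [520,-563,-87],
    [520,-563,-87],
    [520,-563,-87],
    [520,-563,-87],
    [520,-563,-87],
    [520,-563,-87],
    [520,-563,-87],
  ],
  rot=[
    [0,0,0],
    [0,0,0],
    [0,0,-71.5],
    [0,0,-71.5],
    [0,0,-71.5],
    [0,0,-71.5],
    [0,0,-71.5],
    [0,0,-71.5],
    [0,0,-71.5],
    [0,0,-71.5],
    [0,0,-71.5],
    [0,0,-71.5],
    [0,0,-71.5],
    [0,0,-71.5],
    [0,0,-71.5],
    [0,0,-71.5],
    [0,0,-71.5],
    [0,0,-71.5],
    [0,0,-71.5],
    [0,0,-71.5],
  ],
)

```text
time_s: 2.15
position: [0.5067, 0.1291, 0.3091]
tcp_rot: [[-0.046, 0.999, -0.002], [0.999, 0.046, -0.001], [-0.001, -0.002, -1.0]]
force: [-0.6, -0.3, 0.4]
opening: 1.003
```

Run:
```python
from h import *
st()
snap("top","top1");snap("wrist","w1")
g=rk(-.12,.11);goto([*g,.031],2.66)
```

```text
t 2.15 pos [0.5067 0.1291 0.3091] F [-0.6 -0.3  0.4] op 1.003 rk [-0.1222  0.1084] tool y ang 2.66
shift [  2.6   2.4 278.4] rot [-0.06  0.04 -0.12]
```

View pics/w1.png

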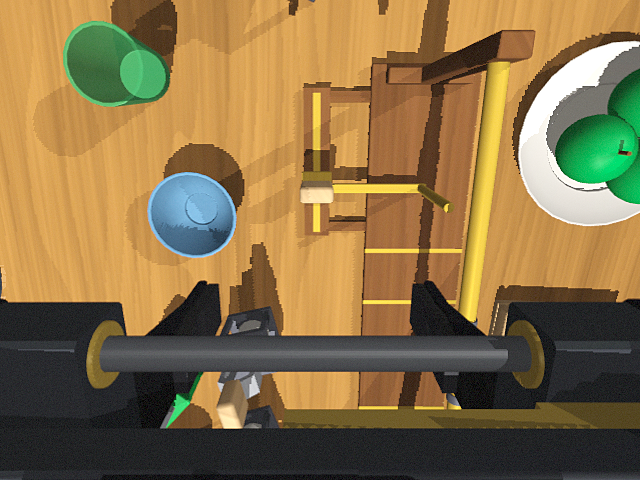

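View pics/top1.png

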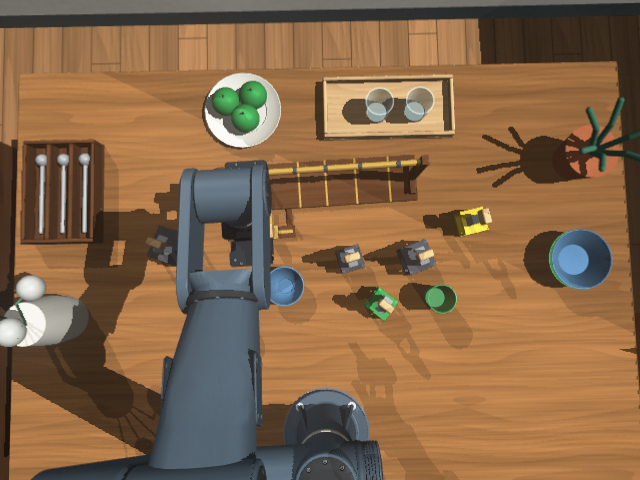

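Run:
```python
from h import *
c=get_calibration("wrist");st()
im=cv2.imread("pics/w1.png");zoom(im,"w1z",(280,60,480,260),3.5)
for q in([302,195],[332,195],[317,188],[317,202]): P=unproj(c,[q],.067)[0];print(q,P.round(4),tork(P).round(4))
for q in([317,86],[317,232]): P=unproj(c,[q],.018)[0];print(q,tork(P).round(4))
# rail check
for q in ([500,62],[480,250]):P=unproj(c,[q],.19)[0];print(q,tork(P).round(4))
```

```text
t 2.25 pos [0.5068 0.1282 0.3094] F [ 0.6 -0.5 -0.2] op 1.002 rk [-0.1222  0.1076] tool y ang 2.54
[302, 195] [0.4927 0.1309 0.067 ] [-0.1361  0.1109]
[332, 195] [0.524  0.1323 0.067 ] [-0.1047  0.1109]
[317, 188] [0.508 0.139 0.067] [-0.1204  0.1183]
[317, 202] [0.5087 0.1241 0.067 ] [-0.1204  0.1034]
[317, 86] [-0.1201  0.221 ]
[317, 232] [-0.1203  0.0562]
[500, 62] [2.000e-04 2.233e-01]
[480, 250] [0.003 0.092]
```

View pics/w1z.png

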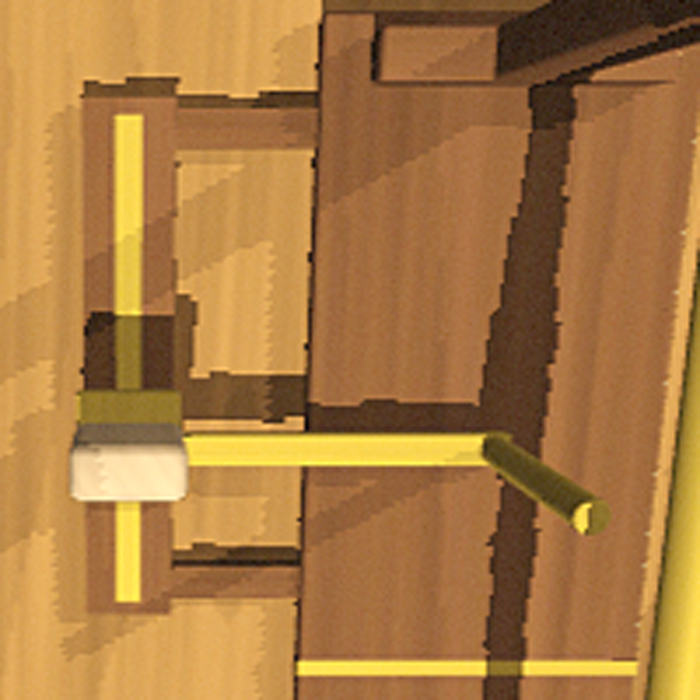

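Request:
play_rows(
  fingers=[0,0,0,0,0,0,0,0,255,255,255,255,255,255,255,255],
  linear=[
    [3,2,45],
    [3,2,90],
    [3,2,135],
    [3,2,180],
    [3,2,225],
    [3,2,260],
    [3,2,277],
    [3,2,277],
    [3,2,277],
    [3,2,277],
    [3,2,277],
    [3,2,277],
    [3,2,277],
    [3,2,277],
    [3,2,277],
    [3,2,277],
  ],
  rot=[
    [0,0,0],
    [0,0,0],
    [0,0,0],
    [0,0,0],
    [0,0,0],
    [0,0,0],
    [0,0,0],
    [0,0,0],
    [0,0,0],
    [0,0,0],
    [0,0,0],
    [0,0,0],
    [0,0,0],
    [0,0,0],
    [0,0,0],
    [0,0,0],
  ],
)

```text
time_s: 3.85
position: [0.5073, 0.1328, 0.0325]
tcp_rot: [[-0.046, 0.999, -0.004], [0.999, 0.046, -0.0], [-0.0, -0.004, -1.0]]
force: [-3.1, -0.9, 4.7]
opening: 0.41
```

Run:
```python
from h import *
st()
```

```text
t 3.85 pos [0.5073 0.1328 0.0325] F [-3.1 -0.9  4.7] op 0.41 rk [-0.1214  0.1121] tool y ang 2.65
```

Request:
play_rows(
  fingers=[255,255,255,255,255,255,255,255],
  linear=[
    [10,0,0],
    [20,0,0],
    [30,0,0],
    [40,0,0],
    [50,0,0],
    [60,0,0],
    [70,0,0],
    [70,0,0],
  ],
  rot=[
    [0,0,0],
    [0,0,0],
    [0,0,0],
    [0,0,0],
    [0,0,0],
    [0,0,0],
    [0,0,0],
    [0,0,0],
  ],
)

```text
time_s: 4.65
position: [0.5041, 0.2044, 0.0325]
tcp_rot: [[-0.047, 0.999, -0.003], [0.999, 0.047, 0.001], [0.001, -0.003, -1.0]]
force: [-4.1, 1.7, 6.2]
opening: 0.412
```

Run:
```python
from h import *
st()
```

```text
t 4.65 pos [0.5041 0.2044 0.0325] F [-4.1  1.7  6.2] op 0.412 rk [-0.1213  0.1839] tool y ang 2.69
```

Request:
play_rows(
  fingers=[255,255,255,255],
  linear=[
    [4,0,0],
    [8,0,0],
    [12,0,0],
    [14,0,0],
  ],
  rot=[
    [0,0,0],
    [0,0,0],
    [0,0,0],
    [0,0,0],
  ],
)

```text
time_s: 5.05
position: [0.5036, 0.2152, 0.0325]
tcp_rot: [[-0.048, 0.999, -0.004], [0.999, 0.048, -0.004], [-0.004, -0.004, -1.0]]
force: [-2.5, -13.9, 6.3]
opening: 0.416
```

Request:
play_rows(
  fingers=[255,255,255],
  linear=[
    [3,0,0],
    [5,0,0],
    [5,0,0],
  ],
  rot=[
    [0,0,0],
    [0,0,0],
    [0,0,0],
  ],
)

```text
time_s: 5.35
position: [0.5036, 0.2155, 0.0325]
tcp_rot: [[-0.052, 0.999, -0.005], [0.999, 0.052, -0.01], [-0.01, -0.006, -1.0]]
force: [-2.9, -25.1, 7.9]
opening: 0.41
```

Run:
```python
from h import *
st()
```

```text
t 5.35 pos [0.5036 0.2155 0.0325] F [ -2.9 -25.1   7.9] op 0.41 rk [-0.1213  0.195 ] tool y ang 2.96
```

Request:
play_rows(
  fingers=[255,0,0,0,0,0,0,0,0,0,0,0,0],
  linear=[
    [-7,0,0],
    [-7,0,0],
    [-7,0,0],
    [-7,0,0],
    [-7,0,0],
    [-7,0,-20],
    [-7,0,-65],
    [-7,0,-110],
    [-7,0,-155],
    [-7,0,-200],
    [-7,0,-245],
    [-7,0,-280],
    [-7,0,-280],
  ],
  rot=[
    [0,0,0],
    [0,0,0],
    [0,0,0],
    [0,0,0],
    [0,0,0],
    [0,0,0],
    [0,0,0],
    [0,0,0],
    [0,0,0],
    [0,0,0],
    [0,0,0],
    [0,0,0],
    [0,0,0],
  ],
)

```text
time_s: 6.65
position: [0.5091, 0.2159, 0.3187]
tcp_rot: [[-0.047, 0.999, 0.014], [0.999, 0.047, 0.003], [0.002, 0.014, -1.0]]
force: [0.7, 0.4, 0.1]
opening: 1.0
```

Run:
```python
from h import *
st()
snap("wrist","w2");snap("top","top2")
```

```text
t 6.65 pos [0.5091 0.2159 0.3187] F [0.7 0.4 0.1] op 1.0 rk [-0.1158  0.1951] tool y ang 2.67
```

View pics/w2.png

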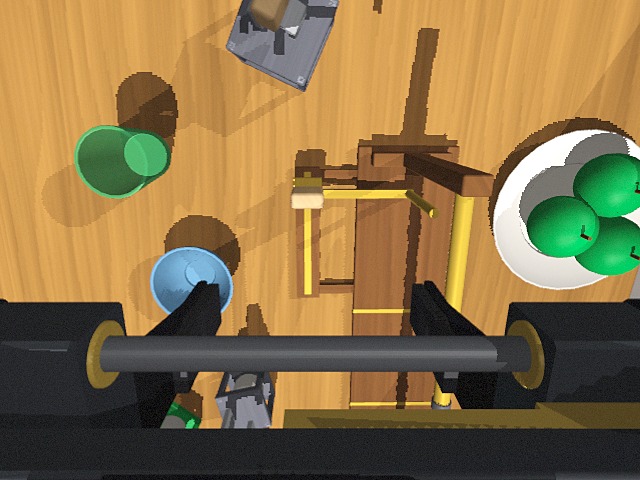

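View pics/top2.png

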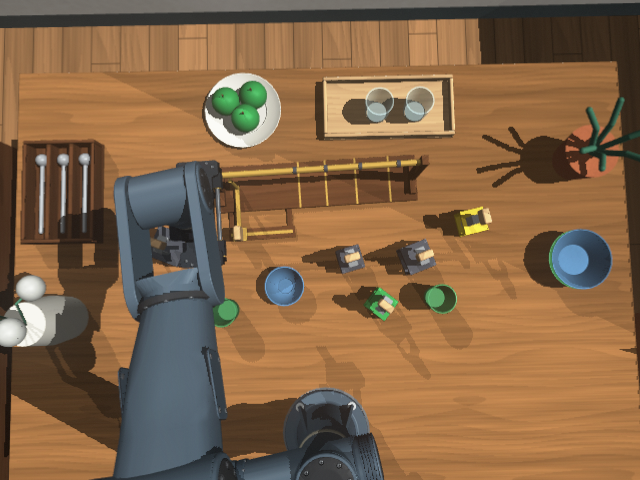

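Run:
```python
from h import *
c=get_calibration("wrist");s=bot.read_state()
P=unproj(c,[[315,180],[315,260]],.18);print(((P-s['position'])@s['tcp_rot']).round(3))
ct=get_calibration("top")
q=np.array([(238,123),(470,212),(380,452),(140,362)])/8+[130,210]
P=unproj(ct,q,.084)[:,:2]
d=P[0]-P[1]+P[3]-P[2];print("yaw",np.degrees(np.arctan2(-d[0],d[1])))
q=np.array([(150,217),(262,262),(245,312),(128,268)])/8+[130,210]
G=unproj(ct,q,.188)[:,:2];d=G[0]-G[1]+G[3]-G[2];print("grip",G.mean(0),np.degrees(np.arctan2(-d[0],d[1])),np.linalg.norm(G-np.roll(G,-1,0),axis=1))
a=np.radians(-21);t=G.mean(0)-.075*np.array([-np.sin(a),np.cos(a)]);print(t);goto([*t,.32],-21)
```

```text
[[ 0.036 -0.     0.133]
 [-0.029 -0.     0.133]]
yaw -21.971216539109644
grip [0.47276182 0.37384697] -22.42997428553438 [0.03402804 0.0146647  0.0351871  0.01540755]
[0.44588422 0.30382844]
shift [ 91.5 -55.7  -6.8] rot [ 0.13 -0.05 23.66]
```

Request:
play_rows(
  fingers=[0,0,0,0,0,0],
  linear=[
    [40,-16,-7],
    [80,-32,-7],
    [114,-46,-7],
    [114,-46,-7],
    [114,-46,-7],
    [114,-46,-7],
  ],
  rot=[
    [0,0,8],
    [0,0,16],
    [0,0,24],
    [0,0,24.5],
    [0,0,24.5],
    [0,0,24.5],
  ],
)

```text
time_s: 7.35
position: [0.4542, 0.3256, 0.3181]
tcp_rot: [[0.372, 0.928, -0.002], [0.928, -0.372, -0.002], [-0.002, -0.001, -1.0]]
force: [0.8, -0.6, -0.6]
opening: 0.997
```

Run:
```python
from h import *
st()
c,im=snap("wrist","w3")
zoom(im,"w3z",(215,60,435,260),3.5)
```

```text
t 7.35 pos [0.4542 0.3256 0.3181] F [ 0.8 -0.6 -0.6] op 0.997 rk [-0.1655  0.3072] tool y ang -21.84
```

View pics/w3z.png

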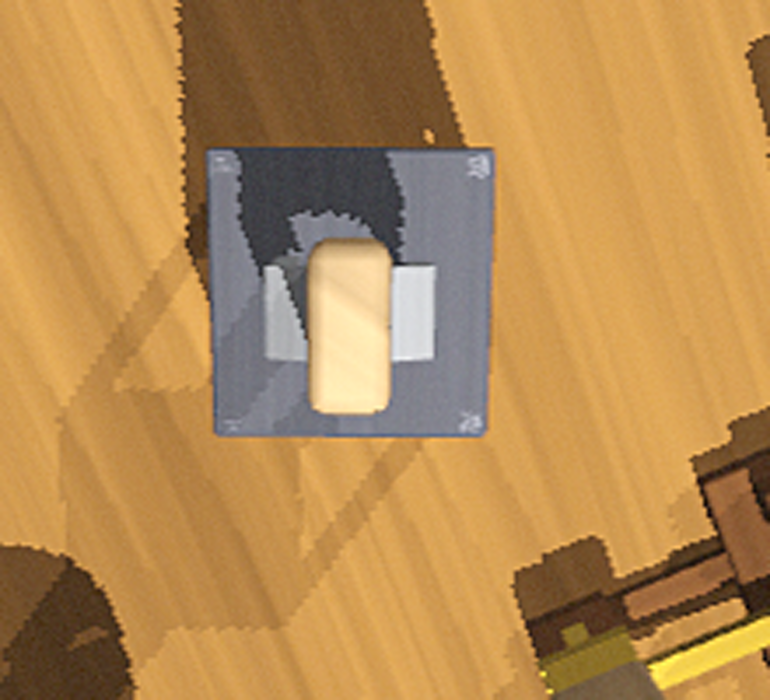

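Run:
```python
from h import *
c=get_calibration("wrist");s=bot.read_state()
cv=lambda q:np.array(q)/3.5+[215,60]
P=unproj(c,cv([(207,150),(494,150),(487,436),(217,436)]),.084);print(P[:,:2].mean(0),np.linalg.norm(P-np.roll(P,-1,0),axis=1))
d=P[0]-P[3]+P[1]-P[2];print("yaw",np.degrees(np.arctan2(-d[0],d[1])))
G=unproj(c,cv([(308,248),(391,248),(391,413),(308,413)]),.188);print(G[:,:2].mean(0),np.linalg.norm(G-np.roll(G,-1,0),axis=1))
m=(P.mean(0)[:2]+G.mean(0)[:2])/2
goto([*m,.155],-22)
```

```text
[0.47479569 0.3761356 ] [0.07862729 0.07869068 0.07857558 0.07870811]
yaw -21.58521968969859
[0.47447782 0.37618878] [0.0171232  0.0340207  0.01773489 0.03402312]
shift [ 5.490e+01 -1.000e-01  1.634e+02] rot [-0.06  0.1   0.11]
```

Request:
play_rows(
  fingers=[0,0,0,0,0,0,0,255,255,255,255,255,255,255,255],
  linear=[
    [40,0,0],
    [55,0,40],
    [55,0,85],
    [55,0,125],
    [55,0,150],
    [55,0,163],
    [55,0,163],
    [55,0,163],
    [55,0,163],
    [55,0,163],
    [55,0,163],
    [55,0,163],
    [55,0,163],
    [55,0,163],
    [55,0,163],
  ],
  rot=[
    [0,0,0],
    [0,0,0],
    [0,0,0],
    [0,0,0],
    [0,0,0],
    [0,0,0],
    [0,0,0],
    [0,0,0],
    [0,0,0],
    [0,0,0],
    [0,0,0],
    [0,0,0],
    [0,0,0],
    [0,0,0],
    [0,0,0],
  ],
)

```text
time_s: 8.9
position: [0.4748, 0.3775, 0.1565]
tcp_rot: [[0.372, 0.928, -0.0], [0.928, -0.372, -0.0], [-0.0, -0.0, -1.0]]
force: [0.7, 0.0, 0.8]
opening: 0.354
```

Run:
```python
from h import *
st()
p=rk(-.13,.135)
goto([*p,.26],2.66)
```

```text
t 8.9 pos [0.4748 0.3775 0.1565] F [0.7 0.  0.8] op 0.354 rk [-0.1426  0.3581] tool y ang -21.86
shift [-197.8  104.  -103.5] rot [ -0.     0.   -24.52]
```

Request:
play_rows(
  fingers=[255,255,255,255],
  linear=[
    [0,0,0],
    [0,0,0],
    [0,0,0],
    [0,0,0],
  ],
  rot=[
    [0,0,0],
    [0,0,0],
    [0,0,0],
    [0,0,0],
  ],
)

```text
time_s: 9.3
position: [0.4746, 0.3775, 0.1564]
tcp_rot: [[0.372, 0.928, -0.0], [0.928, -0.372, -0.0], [-0.0, -0.0, -1.0]]
force: [-0.9, 0.9, 0.3]
opening: 0.207
```

Request:
play_rows(
  fingers=[255,255,255,255,255,255,255,255,255,255,255,255,255],
  linear=[
    [0,0,-20],
    [0,0,-50],
    [0,0,-91],
    [-30,16,-91],
    [-60,32,-91],
    [-90,48,-91],
    [-120,64,-91],
    [-150,80,-91],
    [-180,96,-91],
    [-198,104,-91],
    [-198,104,-91],
    [-198,104,-91],
    [-198,104,-91],
  ],
  rot=[
    [0,0,0],
    [0,0,0],
    [0,0,0],
    [0,0,-4],
    [0,0,-8],
    [0,0,-12],
    [0,0,-16],
    [0,0,-20],
    [0,0,-23],
    [0,0,-24.5],
    [0,0,-24.5],
    [0,0,-24.5],
    [0,0,-24.5],
  ],
)

```text
time_s: 10.6
position: [0.4972, 0.1558, 0.2473]
tcp_rot: [[-0.046, 0.999, -0.001], [0.999, 0.046, 0.001], [0.001, -0.001, -1.0]]
force: [0.1, -1.1, -2.7]
opening: 0.205
```

Run:
```python
from h import *
st()
c,im=snap("scene","s4")
zoom(im,"s4z",(230,150,470,430),2.1)
c,im=snap("wrist","w4")
p=rk(0,.135)
goto([*p,.2474],2.66)
```

```text
t 10.6 pos [0.4972 0.1558 0.2473] F [ 0.1 -1.1 -2.7] op 0.205 rk [-0.1304  0.1356] tool y ang 2.65
shift [-9.000e-01  1.303e+02 -1.000e-01] rot [-0.02 -0.02  0.04]
```

View pics/s4z.png

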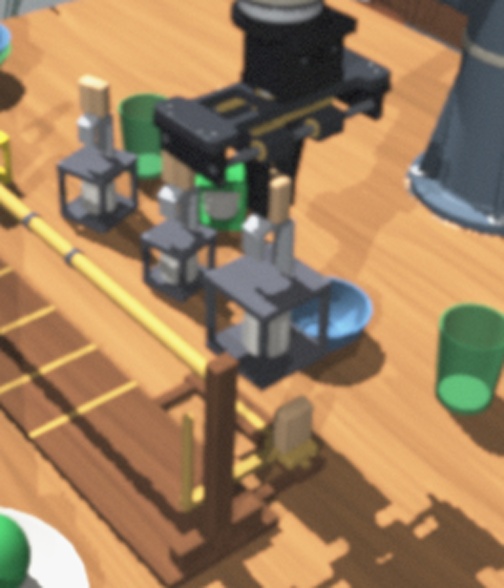

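View pics/w4.png

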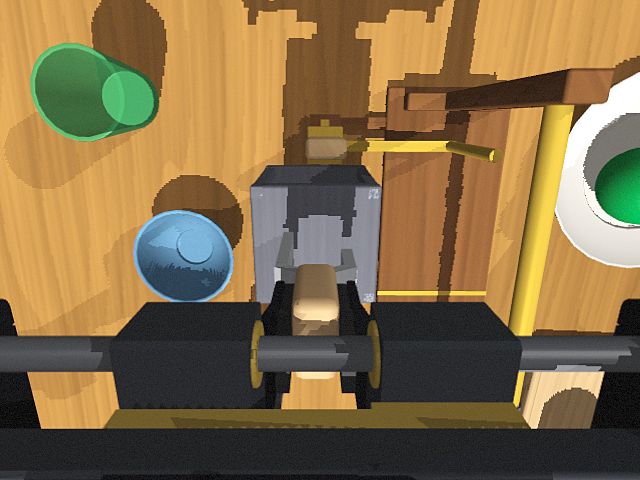

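Run:
```python
from h import *
c=get_calibration("wrist")
im=cv2.imread("pics/w4.png")
hsv=cv2.cvtColor(im,cv2.COLOR_BGR2HSV)
for v in(120,150,180,210,240,270):
    row=hsv[v,505:600].astype(int)
    m=np.where((row[:,0]>20)&(row[:,0]<32)&(row[:,1]>140))[0]+505
    P=unproj(c,[[ (m.min()+m.max())/2,v]],.19)[0];e=unproj(c,[[m.min(),v],[m.max(),v]],.19);print(v,m.min(),m.max(),tork(P).round(4),(e[1]-e[0])[0].round(4))
```

```text
120 542 571 [-0.0007  0.2156] 0.0155
150 537 565 [-0.0008  0.1998] 0.0153
180 532 559 [-0.001   0.1833] 0.0151
210 527 553 [-0.0012  0.1661] 0.0149
240 524 548 [-0.0004  0.148 ] 0.0141
270 517 543 [-0.0009  0.1291] 0.0156
```

Request:
play_rows(
  fingers=[255,255,255,255,255,255,255,255,255,255],
  linear=[
    [-1,20,0],
    [-1,40,0],
    [-1,60,0],
    [-1,75,0],
    [-1,90,0],
    [-1,100,0],
    [-1,110,0],
    [-1,120,0],
    [-1,129,0],
    [-1,129,0],
  ],
  rot=[
    [0,0,0],
    [0,0,0],
    [0,0,0],
    [0,0,0],
    [0,0,0],
    [0,0,0],
    [0,0,0],
    [0,0,0],
    [0,0,0],
    [0,0,0],
  ],
)

```text
time_s: 11.7
position: [0.6279, 0.1599, 0.2476]
tcp_rot: [[-0.046, 0.999, 0.002], [0.999, 0.046, 0.0], [-0.0, 0.002, -1.0]]
force: [-0.4, -0.5, -3.1]
opening: 0.203
```

Run:
```python
from h import *
st()
c,im=snap("scene","s5")
zoom(im,"s5z",(180,150,420,430),2.1)
```

```text
t 11.7 pos [0.6279 0.1599 0.2476] F [-0.4 -0.5 -3.1] op 0.203 rk [0.0003 0.1336] tool y ang 2.62
```

View pics/s5z.png

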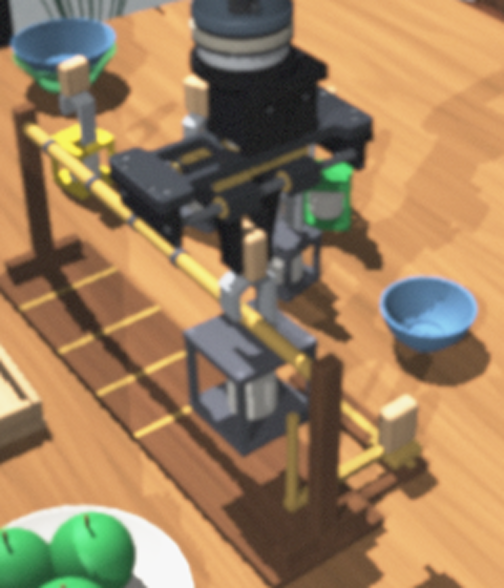

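Request:
play_rows(
  fingers=[255,255,255,255,255,255,255,255,255,255,255,255,255,255,255,255,255,255,255,255],
  linear=[
    [0,0,15],
    [0,0,28],
    [0,0,34],
    [0,0,34],
    [-15,0,34],
    [-40,0,34],
    [-65,0,34],
    [-90,0,34],
    [-115,0,34],
    [-140,0,34],
    [-165,0,34],
    [-190,0,34],
    [-215,0,34],
    [-240,0,34],
    [-265,0,34],
    [-290,0,34],
    [-310,0,34],
    [-328,0,34],
    [-336,0,34],
    [-336,0,34],
  ],
  rot=[
    [0,0,0],
    [0,0,0],
    [0,0,0],
    [0,0,0],
    [0,0,0],
    [0,0,0],
    [0,0,0],
    [0,0,0],
    [0,0,0],
    [0,0,0],
    [0,0,0],
    [0,0,0],
    [0,0,0],
    [0,0,0],
    [0,0,0],
    [0,0,0],
    [0,0,0],
    [0,0,0],
    [0,0,0],
    [0,0,0],
  ],
)

```text
time_s: 13.75
position: [0.6419, -0.177, 0.2136]
tcp_rot: [[-0.044, 0.999, 0.0], [0.999, 0.044, -0.0], [-0.0, 0.0, -1.0]]
force: [-0.8, 1.5, -3.5]
opening: 0.206
```

Run:
```python
from h import *
st()
c,im=snap("wrist","w6")
c,im=snap("scene","s6")
zoom(im,"s6z",(150,120,350,340),2.6)
print(proj(c,[*rk(0,-.205),.19]))
```

```text
t 13.75 pos [ 0.6419 -0.177   0.2136] F [-0.8  1.5 -3.5] op 0.206 rk [-0.0013 -0.2036] tool y ang 2.54
[[203.73873495 219.00285151]]
```

View pics/s6z.png

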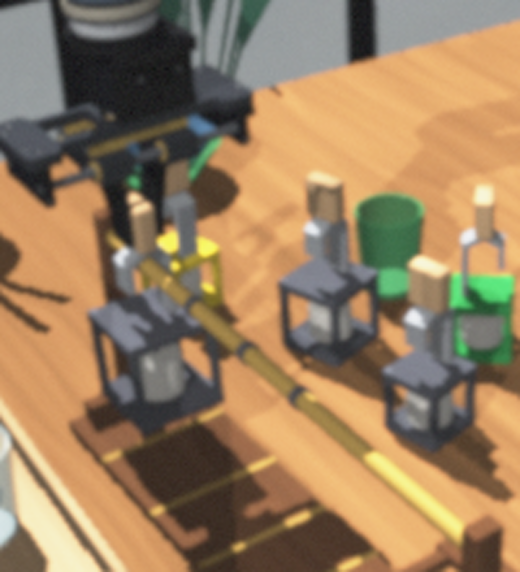

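View pics/w6.png

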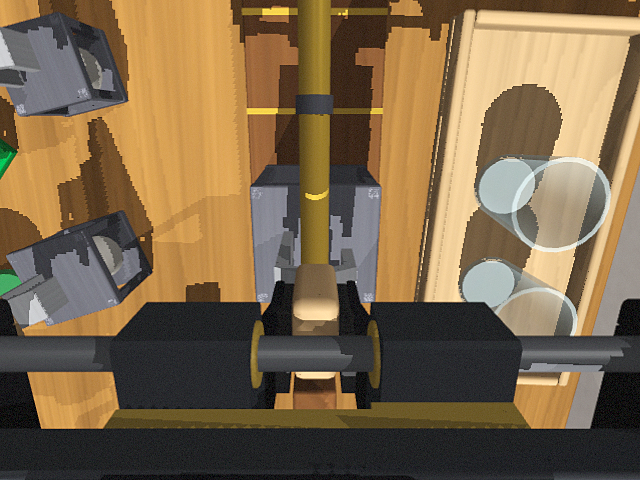

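Run:
```python
from h import *
c=get_calibration("wrist");im=cv2.imread("pics/w6.png");zoom(im,"w6z",(235,85,395,310),2.6)
print(tork(unproj(c,[[314,104]],.198)[0]),tork(unproj(c,[[314,111]],.012)[0]))
for q in([252,185],[380,185]):print(tork(unproj(c,[q],.141)[0]))
```

```text
[-0.00192099 -0.11479972] [-0.00252473 -0.11468696]
[-0.03955262 -0.1591797 ]
[ 0.03762382 -0.15921442]
```

View pics/w6z.png

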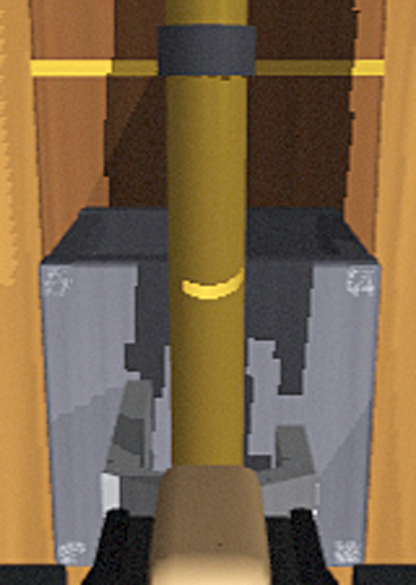

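Run:
```python
from h import *
c=get_calibration("wrist")
cv=lambda q:np.array(q)/2.6+[235,85]
for q in([41,264],[380,264],[54,563],[366,563]):print(tork(unproj(c,[cv(q)],.141)[0]).round(4))
# refit rack using top image with local edges: print predicted vs seen strips in top2
```

```text
[-0.0403 -0.1601]
[ 0.0384 -0.1601]
[-0.0408 -0.2365]
[ 0.0385 -0.2366]
```

Request:
play_rows(
  fingers=[255,255,255,255],
  linear=[
    [-2,0,0],
    [-2,0,2],
    [-2,0,3],
    [-2,0,3],
  ],
  rot=[
    [0,0,0],
    [0,0,0],
    [0,0,0],
    [0,0,0],
  ],
)

```text
time_s: 14.25
position: [0.6421, -0.177, 0.211]
tcp_rot: [[-0.047, 0.999, 0.0], [0.999, 0.047, 0.0], [0.0, 0.0, -1.0]]
force: [-0.2, 1.2, -0.2]
opening: 0.204
```

Run:
```python
from h import *
st()
```

```text
t 14.25 pos [ 0.6421 -0.177   0.211 ] F [-0.2  1.2 -0.2] op 0.204 rk [-0.0011 -0.2036] tool y ang 2.67
```

Request:
play_rows(
  fingers=[0,0,0,0,0,0,0,0,0,0],
  linear=[
    [0,0,0],
    [0,0,0],
    [0,0,0],
    [0,0,0],
    [0,0,0],
    [0,0,-10],
    [0,0,-50],
    [-20,0,-90],
    [-40,0,-120],
    [-40,0,-120],
  ],
  rot=[
    [0,0,0],
    [0,0,0],
    [0,0,0],
    [0,0,0],
    [0,0,0],
    [0,0,0],
    [0,0,0],
    [0,0,0],
    [0,0,0],
    [0,0,0],
  ],
)

```text
time_s: 15.25
position: [0.6465, -0.2216, 0.3377]
tcp_rot: [[-0.044, 0.999, 0.012], [0.999, 0.044, -0.008], [-0.008, 0.011, -1.0]]
force: [-0.6, 0.4, -0.9]
opening: 0.975
```

Run:
```python
from h import *
st()
c,im=snap("wrist","w7");
c2,im=snap("scene","s7")
zoom(im,"s7z",(150,150,300,310),4)
```

```text
t 15.25 pos [ 0.6465 -0.2216  0.3377] F [-0.6  0.4 -0.9] op 0.975 rk [ 0.0012 -0.2483] tool y ang 2.5
```

View pics/w7.png

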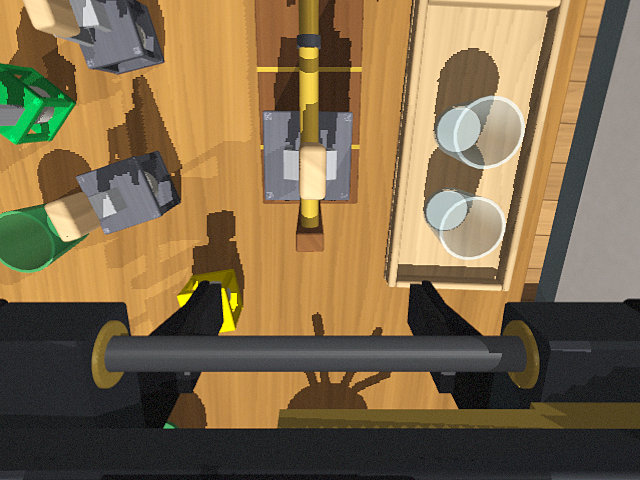

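View pics/s7z.png

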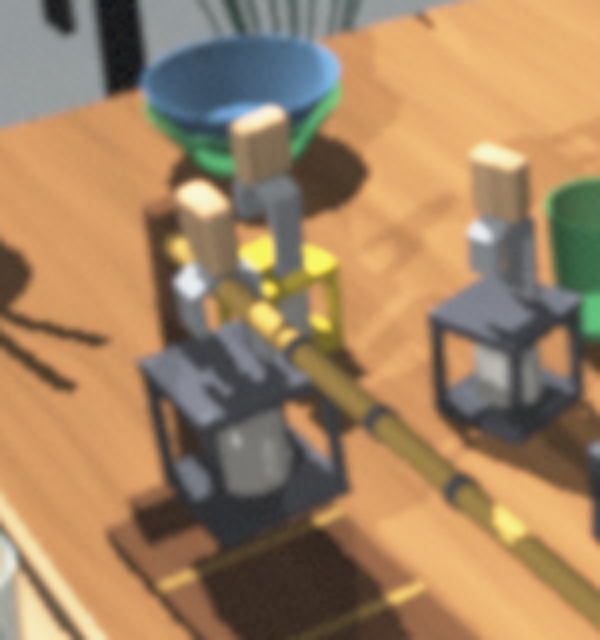

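Run:
```python
from h import *
c=get_calibration("wrist");im=cv2.imread("pics/w7.png");zoom(im,"w7z",(245,20,375,260),3.2)
```

```text
(no output)
```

View pics/w7z.png

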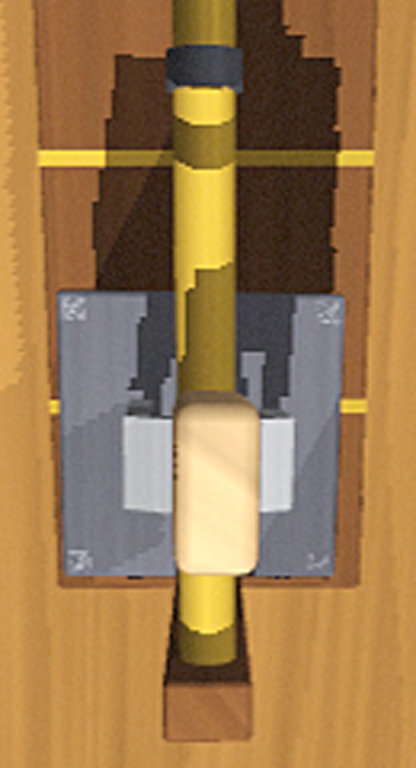

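Run:
```python
from h import *
c=get_calibration("wrist")
cv=lambda q:np.array(q)/3.2+[245,20]
t=lambda n,q,z:print(n,tork(unproj(c,[cv(q)],z)[0]).round(4))
t("ringM top",(205,68),.198);t("stripM",(205,158),.012);t("stripL l",(54,407),.012);t("stripL r",(355,407),.012)
for q in((57,291),(344,293),(333,577),(65,577)):t("body",q,.138)
for q in((122,416),(122,511),(294,417),(293,512)):t("strap",q,.143+.054)
t("grip",(176,405),.242);t("grip",(258,405),.242);t("grip",(177,573),.242);t("grip",(258,573),.242)
t("post far",(207,665),.197)
```

```text
ringM top [-0.0049 -0.1139]
stripM [-0.0073 -0.1117]
stripL l [-0.0646 -0.198 ]
stripL r [ 0.0486 -0.1982]
body [-0.046  -0.1584]
body [ 0.0317 -0.159 ]
body [ 0.0306 -0.2372]
body [-0.0469 -0.237 ]
strap [-0.0247 -0.1868]
strap [-0.0252 -0.2089]
strap [ 0.0153 -0.1871]
strap [ 0.0154 -0.2092]
grip [-0.0105 -0.1812]
grip [ 0.0057 -0.1812]
grip [-0.0107 -0.2147]
grip [ 0.0059 -0.2148]
post far [-0.0053 -0.2469]
```

Request:
play_rows(
  fingers=[0,0,0,0,0,0,255,255,255,255,255,255,255,255,255,255,255,255,255],
  linear=[
    [40,0,0],
    [40,0,0],
    [40,0,40],
    [40,0,80],
    [40,0,120],
    [40,0,120],
    [40,0,120],
    [40,0,120],
    [40,0,120],
    [40,0,120],
    [40,0,120],
    [40,0,120],
    [40,0,120],
    [40,0,120],
    [40,0,120],
    [40,0,120],
    [40,0,120],
    [40,0,120],
    [40,0,120],
  ],
  rot=[
    [0,0,0],
    [0,0,0],
    [0,0,0],
    [0,0,0],
    [0,0,0],
    [0,0,0],
    [0,0,0],
    [0,0,0],
    [0,0,0],
    [0,0,0],
    [0,0,0],
    [0,0,0],
    [0,0,0],
    [0,0,0],
    [0,0,0],
    [0,0,0],
    [0,0,0],
    [0,0,0],
    [0,0,0],
  ],
)

```text
time_s: 17.25
position: [0.6418, -0.1777, 0.2103]
tcp_rot: [[-0.046, 0.999, -0.001], [0.999, 0.046, 0.0], [0.0, -0.001, -1.0]]
force: [-0.4, 0.0, -0.5]
opening: 0.201
```

Request:
play_rows(
  fingers=[255,255,255,255,255,255,255],
  linear=[
    [0,0,-3],
    [0,0,-3],
    [-2,0,-3],
    [-3.5,0,-3],
    [-3.5,0,-3],
    [-3.5,0,0],
    [-3.5,0,0],
  ],
  rot=[
    [0,0,0],
    [0,0,0],
    [0,0,0],
    [0,0,0],
    [0,0,0],
    [0,0,0],
    [0,0,0],
  ],
)

```text
time_s: 17.95
position: [0.6422, -0.1814, 0.2106]
tcp_rot: [[-0.046, 0.999, 0.0], [0.999, 0.046, -0.0], [-0.0, 0.0, -1.0]]
force: [-0.7, -0.9, -2.3]
opening: 0.205
```

Run:
```python
from h import *
st()
```

```text
t 17.95 pos [ 0.6422 -0.1814  0.2106] F [-0.7 -0.9 -2.3] op 0.205 rk [-0.0012 -0.2079] tool y ang 2.63
```

Request:
play_rows(
  fingers=[255,255,0,0,0,0,0,0,0,0,0,0,0,0,0],
  linear=[
    [0,0,1],
    [0,0,1],
    [0,0,1],
    [0,0,1],
    [0,0,1],
    [0,0,1],
    [0,0,1],
    [0,0,-10],
    [0,0,-50],
    [-20,0,-90],
    [-40,0,-120],
    [-40,0,-120],
    [-40,0,-120],
    [-40,0,-120],
    [-40,0,-120],
  ],
  rot=[
    [0,0,0],
    [0,0,0],
    [0,0,0],
    [0,0,0],
    [0,0,0],
    [0,0,0],
    [0,0,0],
    [0,0,0],
    [0,0,0],
    [0,0,0],
    [0,0,0],
    [0,0,0],
    [0,0,0],
    [0,0,0],
    [0,0,0],
  ],
)

```text
time_s: 19.45
position: [0.6432, -0.2201, 0.3288]
tcp_rot: [[-0.047, 0.999, -0.003], [0.999, 0.047, 0.002], [0.002, -0.003, -1.0]]
force: [-0.0, -0.6, 0.3]
opening: 0.997
```

Run:
```python
from h import *
st()
c,im=snap("wrist","w8");zoom(im,"w8z",(245,20,375,260),3.2)
snap("top","top8")
```

```text
t 19.45 pos [ 0.6432 -0.2201  0.3288] F [-0.  -0.6  0.3] op 0.997 rk [-0.0021 -0.2466] tool y ang 2.67
```

View pics/w8z.png

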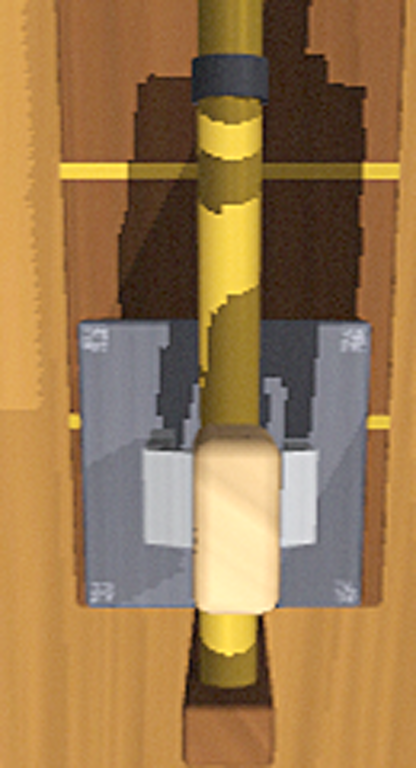

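View pics/top8.png

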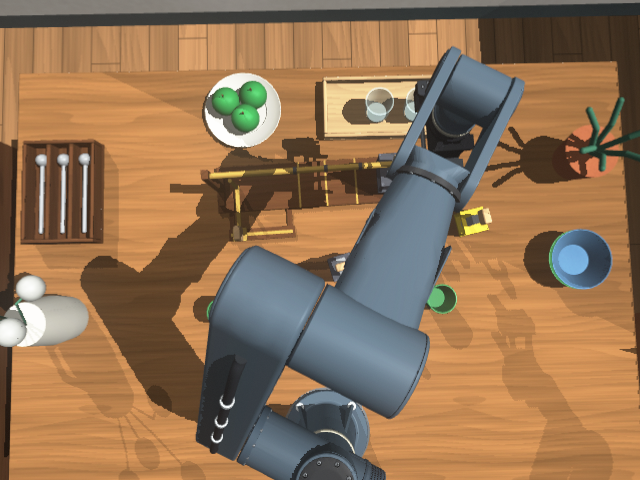

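Run:
```python
from h import *
c=get_calibration("wrist")
cv=lambda q:np.array(q)/3.2+[245,20]
t=lambda n,q,z:print(n,tork(unproj(c,[cv(q)],z)[0]).round(4))
t("ringM",(229,79),.198);t("stripM",(229,171),.012);t("stripL",(75,423),.012);t("stripL",(380,423),.012)
for q in((79,321),(371,322),(360,606),(86,606)):t("body",q,.138)
for q in((143,450),(143,545),(317,450),(317,546)):t("strap",q,.197)
t("rail",(229,200),.197);t("post",(229,710),.212)
```

```text
ringM [-0.0011 -0.1183]
stripM [-0.0009 -0.1176]
stripL [-0.0586 -0.2053]
stripL [ 0.0559 -0.2052]
body [-0.0415 -0.1679]
body [ 0.0375 -0.1682]
body [ 0.037  -0.2467]
body [-0.0422 -0.2468]
strap [-0.0209 -0.1963]
strap [-0.0214 -0.2185]
strap [ 0.0194 -0.1962]
strap [ 0.0199 -0.2187]
rail [-0.001  -0.1422]
post [-0.0009 -0.2548]
```

Run:
```python
from h import *
ct=get_calibration("top")
for n,q,h in(("M",np.array([(632,55),(697,207),(545,270),(478,120)])/6+[320,230],.074),("S",np.array([(230,88),(268,215),(137,260),(95,130)])/6+[320,230],.064)):
  P=unproj(ct,q,h)[:,:2]
  d=P[0]-P[3]+P[1]-P[2]; d=-d;y=np.degrees(np.arctan2(-d[0],d[1]));print(n,P.mean(0),"yaw",y)
  a=np.radians(y);t=P.mean(0)-.04*np.array([-np.sin(a),np.cos(a)]);print(t);goto([*t,.32],y)
st()
```

```text
M [ 0.4317625  -0.23444809] yaw 21.26613593067465
[ 0.44627052 -0.27172432]
shift [ -42.2 -199.4    9.5] rot [ -0.13  -0.11 -18.6 ]
S [ 0.43170418 -0.0689576 ] yaw 16.764653488614904
[ 0.44324183 -0.10725751]
shift [ 122.3 -194.8    9.8] rot [ -0.13  -0.11 -14.09]
t 19.55 pos [ 0.6435 -0.2203  0.3291] F [-0.3  0.2  0.4] op 0.998 rk [-0.0017 -0.2469] tool y ang 2.67
```

Request:
play_rows(
  fingers=[0,0,0,0,0,0,0,0,0,0],
  linear=[
    [-9,-40,0],
    [-17,-80,5],
    [-26,-120,9],
    [-34,-160,9],
    [-42,-199,9],
    [-42,-199,9],
    [-42,-199,9],
    [-42,-199,9],
    [-42,-199,9],
    [-42,-199,9],
  ],
  rot=[
    [0,0,-4],
    [0,0,-8],
    [0,0,-12],
    [0,0,-16],
    [0,0,-18.5],
    [0,0,-18.5],
    [0,0,-18.5],
    [0,0,-18.5],
    [0,0,-18.5],
    [0,0,-18.5],
  ],
)

```text
time_s: 20.55
position: [0.4481, -0.272, 0.3213]
tcp_rot: [[-0.362, 0.932, -0.0], [0.932, 0.362, 0.0], [0.0, 0.0, -1.0]]
force: [-0.7, 0.2, -0.6]
opening: 0.997
```

Run:
```python
from h import *
st()
c,im=snap("wrist","w9")
zoom(im,"w9z",(215,60,435,280),3.5)
```

```text
t 20.55 pos [ 0.4481 -0.272   0.3213] F [-0.7  0.2 -0.6] op 0.997 rk [-0.1994 -0.2894] tool y ang 21.21
```

View pics/w9z.png

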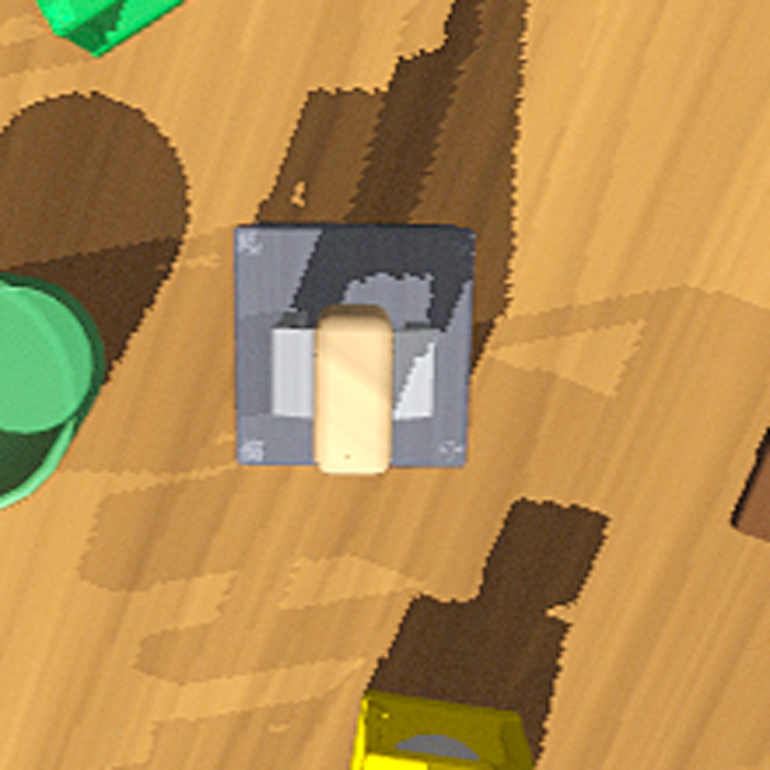

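View pics/w9.png

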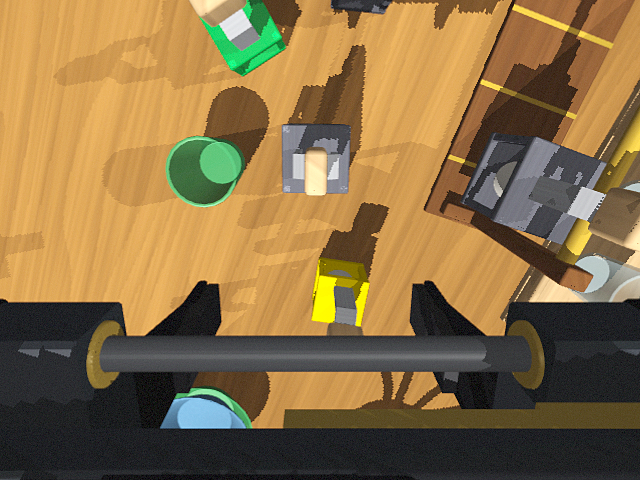

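Run:
```python
from h import *
c=get_calibration("wrist")
cv=lambda q:np.array(q)/3.5+[215,60]
P=unproj(c,cv([(235,227),(474,229),(466,466),(238,464)]),.074);print(P[:,:2].mean(0),np.linalg.norm(P-np.roll(P,-1,0),axis=1))
d=P[0]-P[3]+P[1]-P[2];print("yaw",np.degrees(np.arctan2(-d[0],d[1])))
G=unproj(c,cv([(315,316),(391,316),(390,472),(315,472)]),.178);print(G[:,:2].mean(0),np.linalg.norm(G-np.roll(G,-1,0),axis=1))
m=(P.mean(0)[:2]+G.mean(0)[:2])/2
goto([*m,.1455],21.2)
```

```text
[ 0.43456986 -0.23505342] [0.06871923 0.06888567 0.06893534 0.06882828]
yaw 20.609054790525544
[ 0.43405322 -0.23462672] [0.01660761 0.03449902 0.01694551 0.03449974]
shift [ 39.5   0.7 175.8] rot [ 0.   -0.01  0.  ]
```

Request:
play_rows(
  fingers=[0,0,0,0,0,0,0,255,255,255,255,255,255,255,255,255,255,255,255],
  linear=[
    [39,1,0],
    [39,1,40],
    [39,1,85],
    [39,1,130],
    [39,1,160],
    [39,1,175],
    [39,1,175],
    [39,1,175],
    [39,1,175],
    [39,1,175],
    [39,1,175],
    [39,1,175],
    [39,1,175],
    [39,1,175],
    [39,1,175],
    [39,1,175],
    [39,1,175],
    [39,1,175],
    [39,1,175],
  ],
  rot=[
    [0,0,0.4],
    [0,0,0.4],
    [0,0,0.4],
    [0,0,0.4],
    [0,0,0.4],
    [0,0,0.4],
    [0,0,0.4],
    [0,0,0.4],
    [0,0,0.4],
    [0,0,0.4],
    [0,0,0.4],
    [0,0,0.4],
    [0,0,0.4],
    [0,0,0.4],
    [0,0,0.4],
    [0,0,0.4],
    [0,0,0.4],
    [0,0,0.4],
    [0,0,0.4],
  ],
)

```text
time_s: 22.5
position: [0.434, -0.2355, 0.1465]
tcp_rot: [[-0.354, 0.935, -0.0], [0.935, 0.354, 0.0], [0.0, 0.0, -1.0]]
force: [-0.2, 0.4, -0.1]
opening: 0.205
```

Run:
```python
from h import *
st()
z0=bot.read_state()['position'][2]
zz=z0+.19-.089
print("tcp insert z",zz, "seated z",z0+.19-.126)
for p in([.42,-.10],[.43,.05],rk(-.13,.135)):goto([*p,zz+.06],2.66)
```

```text
t 22.5 pos [ 0.434  -0.2355  0.1465] F [-0.2  0.4 -0.1] op 0.205 rk [-0.2117 -0.2523] tool y ang 20.73
tcp insert z 0.2474945326402588 seated z 0.2104945326402588
shift [ 131.7   34.8 -161. ] rot [ 0.000e+00 -1.000e-02  1.807e+01]
shift [ 268.5   97.3 -161. ] rot [ 0.000e+00 -1.000e-02  1.807e+01]
shift [ 342.9  197.8 -160.9] rot [ 0.000e+00 -1.000e-02  1.807e+01]
```

Request:
play_rows(
  fingers=[255,255,255,255,255,255,255,255,255,255,255,255,255,255,255,255,255,255,255,255],
  linear=[
    [0,0,-15],
    [0,0,-55],
    [0,0,-100],
    [0,0,-145],
    [0,0,-190],
    [30,17,-190],
    [64,37,-190],
    [98,57,-190],
    [132,77,-190],
    [166,97,-190],
    [200,117,-190],
    [234,137,-190],
    [268,157,-190],
    [302,175,-190],
    [330,191,-190],
    [343,198,-190],
    [343,198,-160],
    [343,198,-125],
    [343,198,-101],
    [343,198,-101],
  ],
  rot=[
    [0,0,0],
    [0,0,0],
    [0,0,0],
    [0,0,0],
    [0,0,0],
    [0,0,2],
    [0,0,4],
    [0,0,6],
    [0,0,8],
    [0,0,10],
    [0,0,12],
    [0,0,14],
    [0,0,16],
    [0,0,18],
    [0,0,18],
    [0,0,18],
    [0,0,18],
    [0,0,18],
    [0,0,18],
    [0,0,18],
  ],
)

```text
time_s: 24.5
position: [0.4942, 0.1543, 0.2437]
tcp_rot: [[-0.047, 0.999, -0.011], [0.999, 0.047, -0.002], [-0.001, -0.011, -1.0]]
force: [-1.6, -0.6, -2.5]
opening: 0.203
```

Request:
play_rows(
  fingers=[255,255,255],
  linear=[
    [0,0,0],
    [0,0,0],
    [0,0,0],
  ],
  rot=[
    [0,0,0],
    [0,0,0],
    [0,0,0],
  ],
)

```text
time_s: 24.8
position: [0.499, 0.1552, 0.2492]
tcp_rot: [[-0.047, 0.999, 0.004], [0.999, 0.047, 0.0], [0.0, 0.004, -1.0]]
force: [0.7, 0.5, -2.9]
opening: 0.208
```

Run:
```python
from h import *
st()
c,im=snap("scene","s10")
p=rk(-.001,.135)
goto([*p,.2475],2.66)
```

```text
t 24.8 pos [0.499  0.1552 0.2492] F [ 0.7  0.5 -2.9] op 0.208 rk [-0.1287  0.1349] tool y ang 2.72
shift [-1.000e-01  1.279e+02  1.900e+00] rot [ 0.18 -0.    0.06]
```

View pics/s10.png

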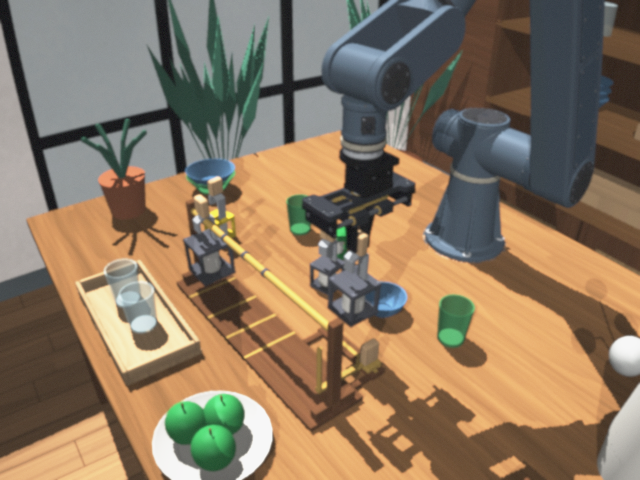

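Good; insert, lower, slide to mark −0.118 (from y≈0.135: −253).

Request:
play_rows(
  fingers=[255,255,255,255,255,255,255,255,255,255,255,255],
  linear=[
    [0,20,1],
    [0,40,1],
    [0,60,1],
    [0,75,1],
    [0,90,1],
    [0,100,1],
    [0,110,1],
    [0,120,1],
    [0,128,1],
    [0,128,1],
    [0,128,1],
    [0,128,1],
  ],
  rot=[
    [0,0,0],
    [0,0,0],
    [0,0,0],
    [0,0,0],
    [0,0,0],
    [0,0,0],
    [0,0,0],
    [0,0,0],
    [0,0,0],
    [0,0,0],
    [0,0,0],
    [0,0,0],
  ],
)

```text
time_s: 26.05
position: [0.6249, 0.1615, 0.2464]
tcp_rot: [[-0.048, 0.999, -0.001], [0.999, 0.048, -0.0], [-0.0, -0.001, -1.0]]
force: [-0.6, -0.3, -2.8]
opening: 0.203
```

Run:
```python
from h import *
st()
goto([*rk(-.001,-.118),.2135],2.66)
c,im=snap("scene","s11");zoom(im,"s11z",(180,150,420,430),2.1)
```

```text
t 26.05 pos [0.6249 0.1615 0.2464] F [-0.6 -0.3 -2.8] op 0.203 rk [-0.0026  0.1354] tool y ang 2.74
shift [-253.4    1.3   32.9] rot [-0.07  0.    0.08]
```

View pics/s11z.png

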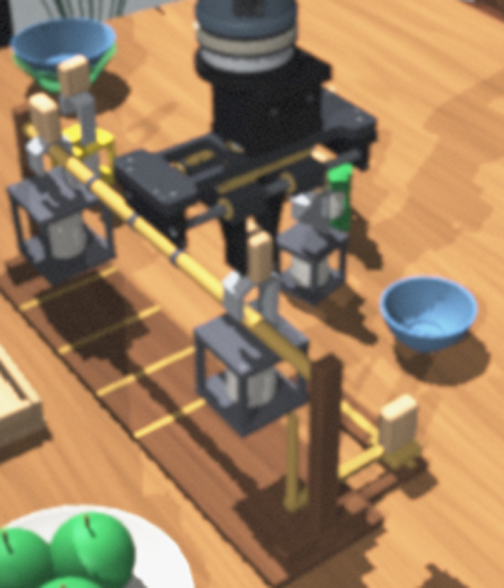

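Request:
play_rows(
  fingers=[255,255,255,255,255,255,255,255,255,255,255,255,255,255,255,255,255,255,255],
  linear=[
    [0,1,15],
    [0,1,28],
    [0,1,33],
    [0,1,33],
    [-15,1,33],
    [-40,1,33],
    [-65,1,33],
    [-90,1,33],
    [-115,1,33],
    [-140,1,33],
    [-165,1,33],
    [-190,1,33],
    [-215,1,33],
    [-235,1,33],
    [-248,1,33],
    [-253,1,33],
    [-253,1,33],
    [-253,1,33],
    [-253,1,33],
  ],
  rot=[
    [0,0,0],
    [0,0,0],
    [0,0,0],
    [0,0,0],
    [0,0,0],
    [0,0,0],
    [0,0,0],
    [0,0,0],
    [0,0,0],
    [0,0,0],
    [0,0,0],
    [0,0,0],
    [0,0,0],
    [0,0,0],
    [0,0,0],
    [0,0,0],
    [0,0,0],
    [0,0,0],
    [0,0,0],
  ],
)

```text
time_s: 28.0
position: [0.6385, -0.0901, 0.2135]
tcp_rot: [[-0.049, 0.999, -0.0], [0.999, 0.049, 0.0], [0.0, -0.0, -1.0]]
force: [-0.4, 0.3, -2.7]
opening: 0.201
```

Run:
```python
from h import *
st()
goto([*rk(-.001,-.118),.2105],2.66)
```

```text
t 28.0 pos [ 0.6385 -0.0901  0.2135] F [-0.4  0.3 -2.7] op 0.201 rk [-0.0007 -0.1166] tool y ang 2.8
shift [-1.4 -0.3  3. ] rot [-0.02 -0.03  0.14]
```

Request:
play_rows(
  fingers=[255,255,255,255,0,0,0,0,0,0,0,0,0,0,0,0,0,0,0],
  linear=[
    [-2,0,0],
    [-2,0,2],
    [-2,0,3.5],
    [-2,0,3.5],
    [-2,0,3.5],
    [-2,0,3.5],
    [-2,0,3.5],
    [-2,0,3.5],
    [-2,0,3.5],
    [-2,0,-5],
    [-2,0,-45],
    [-20,0,-85],
    [-42,0,-115],
    [-42,0,-115],
    [-42,0,-115],
    [-42,0,-115],
    [-42,0,-115],
    [-42,0,-115],
    [-42,0,-115],
  ],
  rot=[
    [0,0,0],
    [0,0,0],
    [0,0,0],
    [0,0,0],
    [0,0,0],
    [0,0,0],
    [0,0,0],
    [0,0,0],
    [0,0,0],
    [0,0,0],
    [0,0,0],
    [0,0,0],
    [0,0,0],
    [0,0,0],
    [0,0,0],
    [0,0,0],
    [0,0,0],
    [0,0,0],
    [0,0,0],
  ],
)

```text
time_s: 29.9
position: [0.6404, -0.1326, 0.3276]
tcp_rot: [[-0.048, 0.999, -0.002], [0.999, 0.048, 0.001], [0.001, -0.002, -1.0]]
force: [0.7, -0.5, -0.6]
opening: 1.0
```

Run:
```python
from h import *
st()
c,im=snap("wrist","w12");zoom(im,"w12z",(215,20,385,290),2.9)
```

```text
t 29.9 pos [ 0.6404 -0.1326  0.3276] F [ 0.7 -0.5 -0.6] op 1.0 rk [-0.0008 -0.1592] tool y ang 2.77
```

View pics/w12.png

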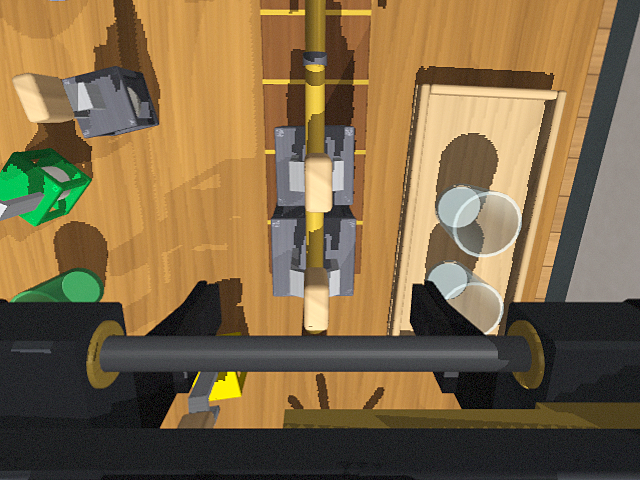

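View pics/w12z.png

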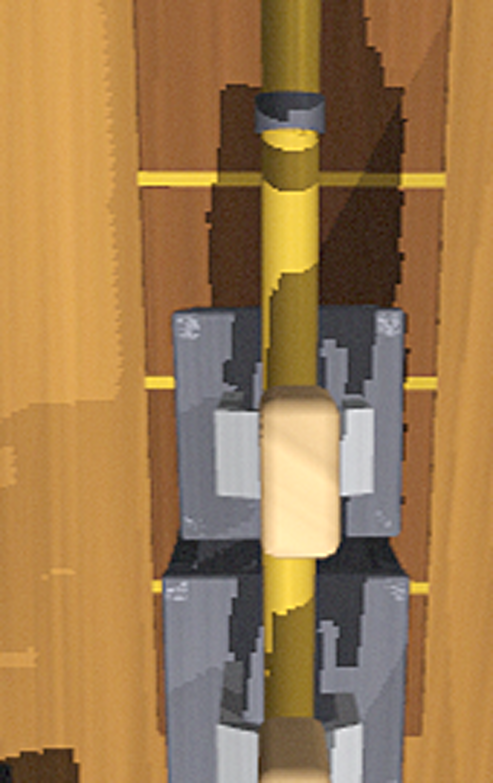

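Run:
```python
from h import *
c=get_calibration("wrist")
cv=lambda q:np.array(q)/2.9+[215,20]
t=lambda n,q,z:print(n,tork(unproj(c,[cv(q)],z)[0]).round(4))
t("ringS",(290,113),.198);t("stripS",(290,180),.012);t("stripM",(160,383),.012);t("stripM",(420,383),.012);t("stripL",(420,588),.012)
for q in((174,312),(403,311),(400,536),(182,538)):t("bodyM",q,.138)
for q in((163,577),(407,576)):t("bodyL",q,.138)
for q in((215,408),(215,494),(374,407),(373,494)):t("strapM",q,.197)
```

```text
ringS [-0.0011 -0.0399]
stripS [-0.0013 -0.0396]
stripM [-0.0549 -0.1178]
stripM [ 0.0525 -0.1177]
stripL [ 0.0556 -0.2052]
bodyM [-0.0358 -0.0866]
bodyM [ 0.0327 -0.0862]
bodyM [ 0.0338 -0.1548]
bodyM [-0.0352 -0.1555]
bodyL [-0.0416 -0.1683]
bodyL [ 0.0365 -0.1678]
strapM [-0.0201 -0.1087]
strapM [-0.0205 -0.1309]
strapM [ 0.0204 -0.1084]
strapM [ 0.0207 -0.1308]
```

Run:
```python
from h import *
P=unproj(get_calibration("wrist"),[[110,100]],.064)[0];print(P)
y=16.8;a=np.radians(y);t=np.array([.434,-.069])-.04*np.array([-np.sin(a),np.cos(a)]);print(t);goto([*t,.32],y)
```

```text
[ 0.42489989 -0.04477569  0.064     ]
[ 0.44556127 -0.10729278]
shift [  34.8 -193.5    8.1] rot [ -0.06  -0.04 -14.04]
```

Request:
play_rows(
  fingers=[0,0,0,0,0,0,0,0,0,0],
  linear=[
    [9,-40,0],
    [17,-80,5],
    [26,-120,8],
    [34,-160,8],
    [40,-195,8],
    [40,-195,8],
    [40,-195,8],
    [40,-195,8],
    [40,-195,8],
    [40,-195,8],
  ],
  rot=[
    [0,0,-4],
    [0,0,-8],
    [0,0,-12],
    [0,0,-14],
    [0,0,-14],
    [0,0,-14],
    [0,0,-14],
    [0,0,-14],
    [0,0,-14],
    [0,0,-14],
  ],
)

```text
time_s: 30.95
position: [0.4449, -0.1028, 0.3204]
tcp_rot: [[-0.288, 0.958, 0.0], [0.958, 0.288, 0.0], [0.0, 0.0, -1.0]]
force: [0.4, 0.4, -0.3]
opening: 1.001
```

Run:
```python
from h import *
st()
c,im=snap("wrist","w13")
zoom(im,"w13z",(215,60,435,280),3.5)
```

```text
t 30.95 pos [ 0.4449 -0.1028  0.3204] F [ 0.4  0.4 -0.3] op 1.001 rk [-0.1947 -0.1203] tool y ang 16.75
```

View pics/w13z.png

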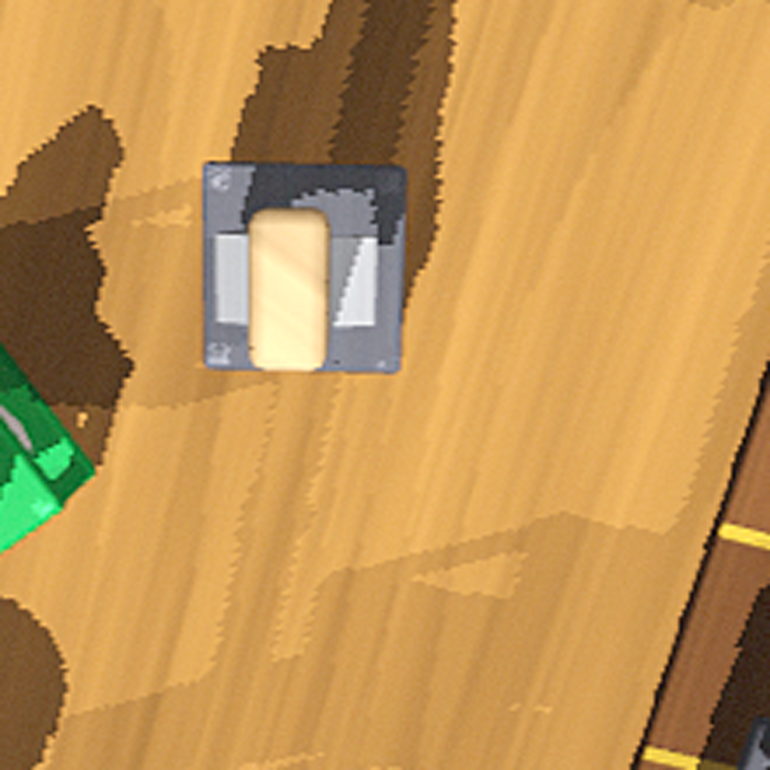

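View pics/w13.png

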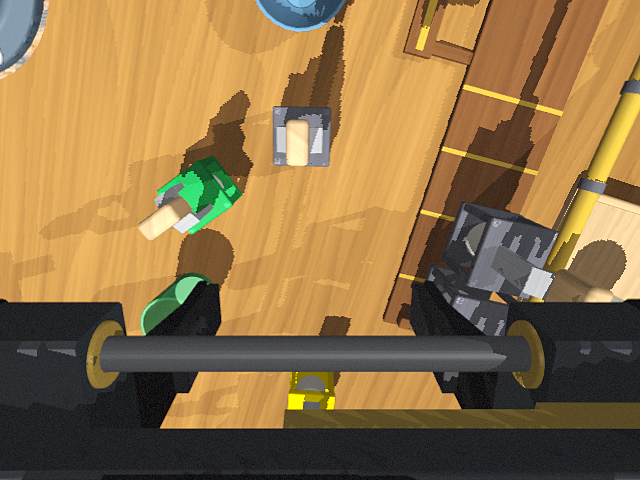

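Run:
```python
from h import *
c=get_calibration("wrist")
cv=lambda q:np.array(q)/3.5+[215,60]
P=unproj(c,cv([(203,162),(406,166),(401,374),(206,369)]),.064);print(P[:,:2].mean(0),np.linalg.norm(P-np.roll(P,-1,0),axis=1))
d=P[0]-P[3]+P[1]-P[2];print("yaw",np.degrees(np.arctan2(-d[0],d[1])))
G=unproj(c,cv([(249,214),(329,214),(327,370),(250,370)]),.168);print(G[:,:2].mean(0),np.linalg.norm(G-np.roll(G,-1,0),axis=1))
m=(P.mean(0)[:2]+G.mean(0)[:2])/2
goto([*m,.1355],16.2)
```

```text
[ 0.41386945 -0.04772531] [0.05886779 0.0597933  0.05905673 0.05939472]
yaw 15.87963404832212
[ 0.41386979 -0.0479247 ] [0.01761772 0.03401558 0.01752124 0.03401349]
shift [ 61.4 -13.7 184.8] rot [-0.01 -0.01  0.54]
```

Request:
play_rows(
  fingers=[0,0,0,0,0,0,0,0,255,255,255,255,255,255,255,255,255,255,255,255],
  linear=[
    [40,-9,0],
    [61,-14,0],
    [61,-14,45],
    [61,-14,90],
    [61,-14,135],
    [61,-14,170],
    [61,-14,184],
    [61,-14,184],
    [61,-14,184],
    [61,-14,184],
    [61,-14,184],
    [61,-14,184],
    [61,-14,184],
    [61,-14,184],
    [61,-14,184],
    [61,-14,184],
    [61,-14,184],
    [61,-14,184],
    [61,-14,184],
    [61,-14,184],
  ],
  rot=[
    [0,0,0.6],
    [0,0,0.6],
    [0,0,0.6],
    [0,0,0.6],
    [0,0,0.6],
    [0,0,0.6],
    [0,0,0.6],
    [0,0,0.6],
    [0,0,0.6],
    [0,0,0.6],
    [0,0,0.6],
    [0,0,0.6],
    [0,0,0.6],
    [0,0,0.6],
    [0,0,0.6],
    [0,0,0.6],
    [0,0,0.6],
    [0,0,0.6],
    [0,0,0.6],
    [0,0,0.6],
  ],
)

```text
time_s: 33.0
position: [0.413, -0.0481, 0.1365]
tcp_rot: [[-0.278, 0.961, -0.0], [0.961, 0.278, 0.0], [0.0, -0.0, -1.0]]
force: [-0.1, -0.5, 0.5]
opening: 0.208
```

Run:
```python
from h import *
st()
z0=bot.read_state()['position'][2];zi=z0+.19-.079
print(zi,z0+.19-.116)
goto([*rk(-.13,.135),zi],2.66)
```

```text
t 33.0 pos [ 0.413  -0.0481  0.1365] F [-0.1 -0.5  0.5] op 0.208 rk [-0.224  -0.0642] tool y ang 16.13
0.24747329265054246 0.2104732926505425
shift [ 171.8  137.8 -111. ] rot [-1.000e-02 -1.000e-02  1.347e+01]
```

Request:
play_rows(
  fingers=[255,255,255,255,255,255,255,255,255,255,255,255,255,255,255],
  linear=[
    [0,0,-20],
    [0,0,-65],
    [0,0,-111],
    [20,16,-111],
    [45,36,-111],
    [70,56,-111],
    [95,76,-111],
    [120,96,-111],
    [145,116,-111],
    [165,132,-111],
    [172,138,-111],
    [172,138,-111],
    [172,138,-111],
    [172,138,-111],
    [172,138,-111],
  ],
  rot=[
    [0,0,0],
    [0,0,0],
    [0,0,0],
    [0,0,2],
    [0,0,4],
    [0,0,6],
    [0,0,8],
    [0,0,10],
    [0,0,12],
    [0,0,13.5],
    [0,0,13.5],
    [0,0,13.5],
    [0,0,13.5],
    [0,0,13.5],
    [0,0,13.5],
  ],
)

```text
time_s: 34.5
position: [0.4974, 0.1544, 0.2475]
tcp_rot: [[-0.045, 0.999, -0.001], [0.999, 0.045, -0.0], [-0.0, -0.001, -1.0]]
force: [0.1, -0.1, -2.4]
opening: 0.206
```

Run:
```python
from h import *
st()
goto([*rk(-.001,.135),.2475],2.66)
```

```text
t 34.5 pos [0.4974 0.1544 0.2475] F [ 0.1 -0.1 -2.4] op 0.206 rk [-0.1303  0.1342] tool y ang 2.56
shift [ 1.000e+00  1.293e+02 -1.000e-01] rot [-0.04  0.02 -0.1 ]
```

Request:
play_rows(
  fingers=[255,255,255,255,255,255,255,255,255,255,255,255],
  linear=[
    [1,20,0],
    [1,40,0],
    [1,60,0],
    [1,75,0],
    [1,90,0],
    [1,100,0],
    [1,110,0],
    [1,120,0],
    [1,129,0],
    [1,129,0],
    [1,129,0],
    [1,129,0],
  ],
  rot=[
    [0,0,0],
    [0,0,0],
    [0,0,0],
    [0,0,0],
    [0,0,0],
    [0,0,0],
    [0,0,0],
    [0,0,0],
    [0,0,0],
    [0,0,0],
    [0,0,0],
    [0,0,0],
  ],
)

```text
time_s: 35.7
position: [0.6259, 0.1624, 0.2474]
tcp_rot: [[-0.046, 0.999, -0.001], [0.999, 0.046, -0.0], [-0.0, -0.001, -1.0]]
force: [-0.3, 0.1, -3.4]
opening: 0.206
```

Run:
```python
from h import *
st()
goto([*rk(-.001,-.04),.2135],2.66)
c,im=snap("scene","s14");zoom(im,"s14z",(180,150,420,430),2.1)
```

```text
t 35.7 pos [0.6259 0.1624 0.2474] F [-0.3  0.1 -3.4] op 0.206 rk [-0.0016  0.1363] tool y ang 2.65
shift [-176.3    0.7   33.9] rot [-0.07  0.   -0.01]
```

View pics/s14z.png

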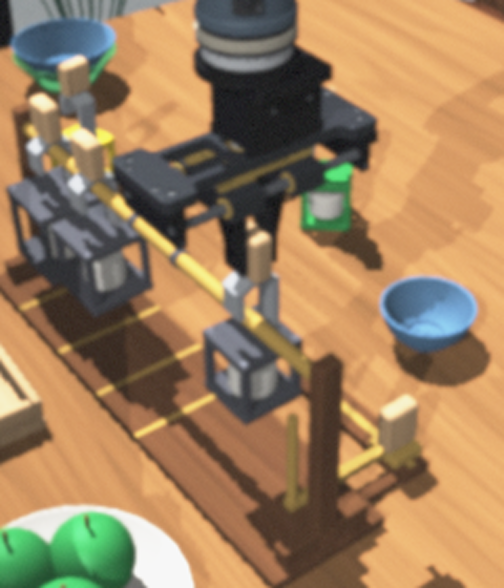

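Request:
play_rows(
  fingers=[255,255,255,255,255,255,255,255,255,255,255,255,255,255,255,255,255],
  linear=[
    [0,1,15],
    [0,1,28],
    [0,1,34],
    [0,1,34],
    [-15,1,34],
    [-40,1,34],
    [-65,1,34],
    [-90,1,34],
    [-115,1,34],
    [-140,1,34],
    [-158,1,34],
    [-170,1,34],
    [-175,1,34],
    [-175,1,34],
    [-175,1,34],
    [-175,1,34],
    [-175,1,34],
  ],
  rot=[
    [0,0,0],
    [0,0,0],
    [0,0,0],
    [0,0,0],
    [0,0,0],
    [0,0,0],
    [0,0,0],
    [0,0,0],
    [0,0,0],
    [0,0,0],
    [0,0,0],
    [0,0,0],
    [0,0,0],
    [0,0,0],
    [0,0,0],
    [0,0,0],
    [0,0,0],
  ],
)

```text
time_s: 37.45
position: [0.6356, -0.0114, 0.2135]
tcp_rot: [[-0.047, 0.999, -0.0], [0.999, 0.047, 0.0], [0.0, -0.0, -1.0]]
force: [0.2, -0.5, -2.8]
opening: 0.204
```

Run:
```python
from h import *
st()
```

```text
t 37.45 pos [ 0.6356 -0.0114  0.2135] F [ 0.2 -0.5 -2.8] op 0.204 rk [-0.     -0.0379] tool y ang 2.71
```

Request:
play_rows(
  fingers=[255,255,255,255,0,0,0,0,0,0,0,0,0,0,0,0,0,0,0,0],
  linear=[
    [-0.5,0,0],
    [-0.5,0,2],
    [-0.5,0,3.5],
    [-0.5,0,3.5],
    [-0.5,0,3.5],
    [-0.5,0,3.5],
    [-0.5,0,3.5],
    [-0.5,0,3.5],
    [-0.5,0,3.5],
    [-0.5,0,-5],
    [-0.5,0,-45],
    [-20,0,-85],
    [-60,0,-115],
    [-80,0,-135],
    [-80,0,-135],
    [-80,0,-135],
    [-80,0,-135],
    [-80,0,-135],
    [-80,0,-135],
    [-80,0,-135],
  ],
  rot=[
    [0,0,0],
    [0,0,0],
    [0,0,0],
    [0,0,0],
    [0,0,0],
    [0,0,0],
    [0,0,0],
    [0,0,0],
    [0,0,0],
    [0,0,0],
    [0,0,0],
    [0,0,0],
    [0,0,0],
    [0,0,0],
    [0,0,0],
    [0,0,0],
    [0,0,0],
    [0,0,0],
    [0,0,0],
    [0,0,0],
  ],
)

```text
time_s: 39.45
position: [0.6391, -0.0915, 0.3478]
tcp_rot: [[-0.047, 0.999, -0.001], [0.999, 0.047, 0.0], [0.001, -0.001, -1.0]]
force: [0.0, -0.4, 1.1]
opening: 1.001
```

Run:
```python
from h import *
st()
c,im=snap("wrist","w15");zoom(im,"w15z",(225,10,405,290),2.8)
```

```text
t 39.45 pos [ 0.6391 -0.0915  0.3478] F [ 0.  -0.4  1.1] op 1.001 rk [-1.000e-04 -1.181e-01] tool y ang 2.69
```

View pics/w15z.png

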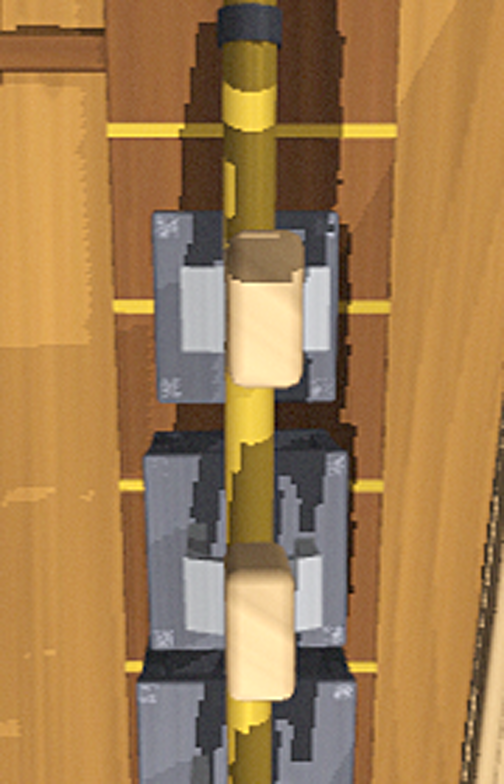

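Run:
```python
from h import *
c=get_calibration("wrist")
cv=lambda q:np.array(q)/2.8+[225,10]
t=lambda n,q,z:print(n,tork(unproj(c,[cv(q)],z)[0]).round(4))
t("ringmini",(249,25),.198);t("stripmini",(249,131),.012);t("stripS",(130,306),.012);t("stripS",(370,306),.012);t("stripM",(370,486),.012);t("stripL",(365,667),.012)
for q in((152,213),(338,212),(336,402),(157,401)):t("bodyS",q,.138)
for q in((181,267),(181,352),(330,266),(329,352)):t("strapS",q,.197)
for q in((145,452),(349,452),(345,650),(150,650)):t("bodyM",q,.138)
for q in((184,557),(183,632),(323,557),(321,632)):t("strapM",q,.197)
for q in((138,682),(354,682)):t("bodyL",q,.138)
```

```text
ringmini [-0.001   0.0299]
stripmini [-0.0017  0.0305]
stripS [-0.0536 -0.0393]
stripS [ 0.0509 -0.0392]
stripM [ 0.0534 -0.1179]
stripL [ 0.0537 -0.205 ]
bodyS [-0.0321 -0.0105]
bodyS [ 0.027  -0.0102]
bodyS [ 0.0277 -0.0694]
bodyS [-0.032 -0.069]
strapS [-0.0195 -0.0284]
strapS [-0.02   -0.0507]
strapS [ 0.0209 -0.0281]
strapS [ 0.021  -0.0507]
bodyM [-0.0365 -0.0859]
bodyM [ 0.0324 -0.0859]
bodyM [ 0.0328 -0.1562]
bodyM [-0.0368 -0.1562]
strapM [-0.0202 -0.1088]
strapM [-0.0209 -0.1317]
strapM [ 0.0205 -0.1088]
strapM [ 0.0203 -0.1317]
bodyL [-0.0414 -0.1683]
bodyL [ 0.0364 -0.1683]
```

Run:
```python
from h import *
c=get_calibration("wrist")
cv=lambda q:np.array(q)/2.8+[225,10]
t=lambda n,q,z:print(n,tork(unproj(c,[cv(q)],z)[0]).round(4))
for q in((229,360),(302,360)):t("gripS",q,.242)
for q in((228,680),(294,680)):t("gripM",q,.242)
goto([*rk(-.1213,.194),.30],2.66)
c,im=snap("scene","s16");zoom(im,"s16z",(170,170,330,330),4)
```

```text
gripS [-0.0057 -0.0506]
gripS [ 0.0117 -0.0506]
gripM [-0.0065 -0.1311]
gripM [ 0.0107 -0.1311]
shift [ 312.2 -121.1   48.2] rot [-0.05 -0.02  0.02]
```

View pics/s16z.png

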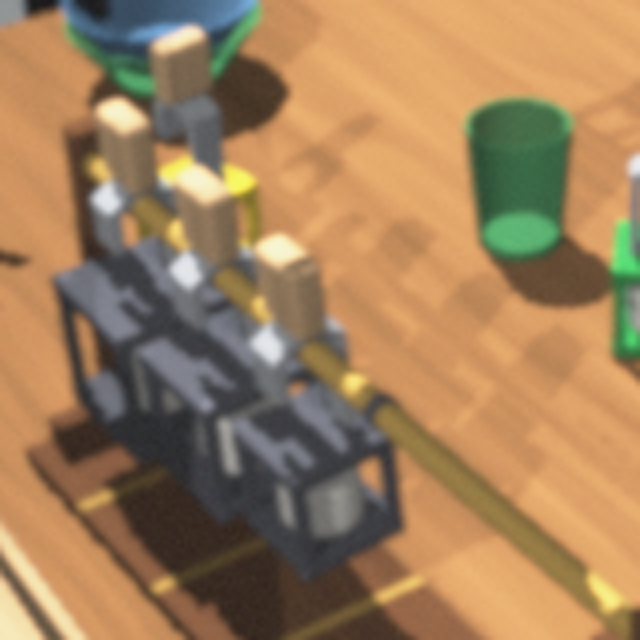

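Request:
play_rows(
  fingers=[0,0,0,0,0,0,0,0,0,0,0,0,0],
  linear=[
    [40,-15,0],
    [85,-33,0],
    [130,-50,0],
    [175,-68,0],
    [220,-85,10],
    [265,-103,30],
    [300,-116,48],
    [312,-121,48],
    [312,-121,100],
    [312,-121,148],
    [312,-121,148],
    [312,-121,148],
    [312,-121,148],
  ],
  rot=[
    [0,0,0],
    [0,0,0],
    [0,0,0],
    [0,0,0],
    [0,0,0],
    [0,0,0],
    [0,0,0],
    [0,0,0],
    [0,0,0],
    [0,0,0],
    [0,0,0],
    [0,0,0],
    [0,0,0],
  ],
)

```text
time_s: 40.85
position: [0.5067, 0.2138, 0.2033]
tcp_rot: [[-0.045, 0.999, 0.005], [0.999, 0.045, 0.001], [0.001, 0.006, -1.0]]
force: [-0.2, -0.3, -0.2]
opening: 1.001
```

Run:
```python
from h import *
st()
goto([*rk(-.1213,.195),.0325],2.66)
c,im=snap("wrist","w17")
```

```text
t 40.85 pos [0.5067 0.2138 0.2033] F [-0.2 -0.3 -0.2] op 1.001 rk [-0.1183  0.1931] tool y ang 2.59
shift [  1.7  -4.  170.7] rot [ 0.32 -0.04 -0.07]
```

View pics/w17.png

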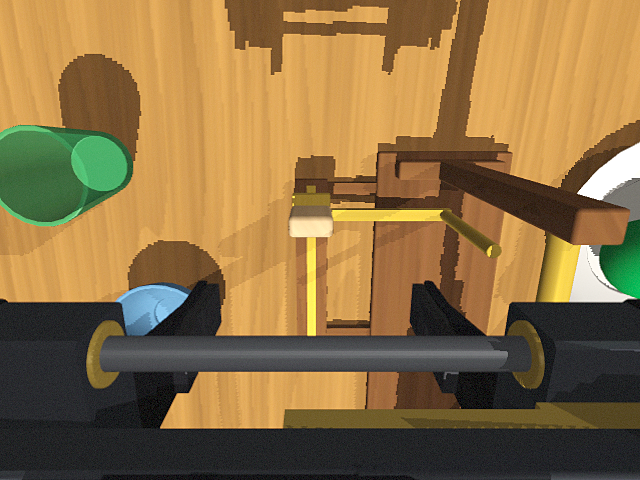

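Request:
play_rows(
  fingers=[0,0,0,0,0,0,0,255,255,255,255,255,255,255,255,255],
  linear=[
    [1,-3,40],
    [1,-3,80],
    [1,-3,120],
    [1,-3,155],
    [1,-3,170],
    [1,-3,170],
    [1,-3,170],
    [1,-3,170],
    [1,-3,170],
    [1,-3,170],
    [1,-3,170],
    [1,-3,170],
    [1,-3,170],
    [1,-3,170],
    [1,-3,170],
    [1,-3,170],
  ],
  rot=[
    [0,0,0],
    [0,0,0],
    [0,0,0],
    [0,0,0],
    [0,0,0],
    [0,0,0],
    [0,0,0],
    [0,0,0],
    [0,0,0],
    [0,0,0],
    [0,0,0],
    [0,0,0],
    [0,0,0],
    [0,0,0],
    [0,0,0],
    [0,0,0],
  ],
)

```text
time_s: 42.5
position: [0.5037, 0.2148, 0.0306]
tcp_rot: [[-0.046, 0.999, 0.005], [0.999, 0.046, 0.001], [0.001, 0.005, -1.0]]
force: [6.0, 0.1, -4.3]
opening: 0.411
```

Request:
play_rows(
  fingers=[255,255,255,255,255,255,255,255,255,255,255,255,255,255,255],
  linear=[
    [-5,0,0],
    [-14,0,0],
    [-23,0,0],
    [-32,0,0],
    [-41,0,0],
    [-50,0,0],
    [-59,0,0],
    [-68,0,0],
    [-77,0,0],
    [-86,0,0],
    [-95,0,0],
    [-104,0,0],
    [-109,0,0],
    [-113,0,0],
    [-113,0,0],
  ],
  rot=[
    [0,0,0],
    [0,0,0],
    [0,0,0],
    [0,0,0],
    [0,0,0],
    [0,0,0],
    [0,0,0],
    [0,0,0],
    [0,0,0],
    [0,0,0],
    [0,0,0],
    [0,0,0],
    [0,0,0],
    [0,0,0],
    [0,0,0],
  ],
)

```text
time_s: 44.0
position: [0.5088, 0.1012, 0.0307]
tcp_rot: [[-0.045, 0.999, 0.005], [0.999, 0.045, -0.0], [-0.0, 0.005, -1.0]]
force: [4.8, -1.1, -3.1]
opening: 0.413
```

Run:
```python
from h import *
st()
```

```text
t 44.0 pos [0.5088 0.1012 0.0307] F [ 4.8 -1.1 -3.1] op 0.413 rk [-0.1214  0.0805] tool y ang 2.6
```

Expected closed stop at y≈0.075.

Request:
play_rows(
  fingers=[255,255,255,255,255],
  linear=[
    [-3,0,0],
    [-6,0,0],
    [-9,0,0],
    [-11,0,0],
    [-11,0,0],
  ],
  rot=[
    [0,0,0],
    [0,0,0],
    [0,0,0],
    [0,0,0],
    [0,0,0],
  ],
)

```text
time_s: 44.5
position: [0.509, 0.0968, 0.0307]
tcp_rot: [[-0.041, 0.999, 0.006], [0.999, 0.041, 0.008], [0.008, 0.006, -1.0]]
force: [6.1, 26.9, -4.3]
opening: 0.413
```

Run:
```python
from h import *
st()
```

```text
t 44.5 pos [0.509  0.0968 0.0307] F [ 6.1 26.9 -4.3] op 0.413 rk [-0.1214  0.0761] tool y ang 2.35
```

Request:
play_rows(
  fingers=[255,0,0,0,0,0,0,0,0,0,0,0,0,0],
  linear=[
    [6,0,0],
    [6,0,0],
    [6,0,0],
    [6,0,0],
    [6,0,0],
    [6,0,-20],
    [6,0,-65],
    [6,0,-110],
    [6,0,-155],
    [6,0,-200],
    [6,0,-245],
    [6,0,-290],
    [6,0,-315],
    [6,0,-315],
  ],
  rot=[
    [0,0,0],
    [0,0,0],
    [0,0,0],
    [0,0,0],
    [0,0,0],
    [0,0,0],
    [0,0,0],
    [0,0,0],
    [0,0,0],
    [0,0,0],
    [0,0,0],
    [0,0,0],
    [0,0,0],
    [0,0,0],
  ],
)

```text
time_s: 45.9
position: [0.5082, 0.0964, 0.3499]
tcp_rot: [[-0.045, 0.999, 0.009], [0.999, 0.045, -0.0], [-0.001, 0.009, -1.0]]
force: [0.4, -0.7, -0.3]
opening: 0.999
```

Run:
```python
from h import *
st()
goto([*rk(0,-.118),.348],2.66)
```

```text
t 45.9 pos [0.5082 0.0964 0.3499] F [ 0.4 -0.7 -0.3] op 0.999 rk [-0.1222  0.0758] tool y ang 2.6
shift [-193.6  122.4    3.1] rot [ 0.5   0.04 -0.06]
```

Request:
play_rows(
  fingers=[0,0,0,0,0,0,0,0,0,0,0,0],
  linear=[
    [-35,22,0],
    [-70,44,0],
    [-110,69,0],
    [-150,95,0],
    [-194,122,0],
    [-194,122,0],
    [-194,122,0],
    [-194,122,0],
    [-194,122,0],
    [-194,122,0],
    [-194,122,0],
    [-194,122,0],
  ],
  rot=[
    [0,0,0],
    [0,0,0],
    [0,0,0],
    [0,0,0],
    [0,0,0],
    [0,0,0],
    [0,0,0],
    [0,0,0],
    [0,0,0],
    [0,0,0],
    [0,0,0],
    [0,0,0],
  ],
)

```text
time_s: 47.1
position: [0.6372, -0.0908, 0.346]
tcp_rot: [[-0.047, 0.999, 0.001], [0.999, 0.047, -0.0], [-0.0, 0.001, -1.0]]
force: [0.7, 0.1, 0.5]
opening: 1.002
```

Run:
```python
from h import *
st()
c,im=snap("wrist","w18");zoom(im,"w18z",(225,10,405,290),2.8)
c,im=snap("scene","s18")
```

```text
t 47.1 pos [ 0.6372 -0.0908  0.346 ] F [0.7 0.1 0.5] op 1.002 rk [-0.0021 -0.1172] tool y ang 2.68
```

View pics/w18z.png

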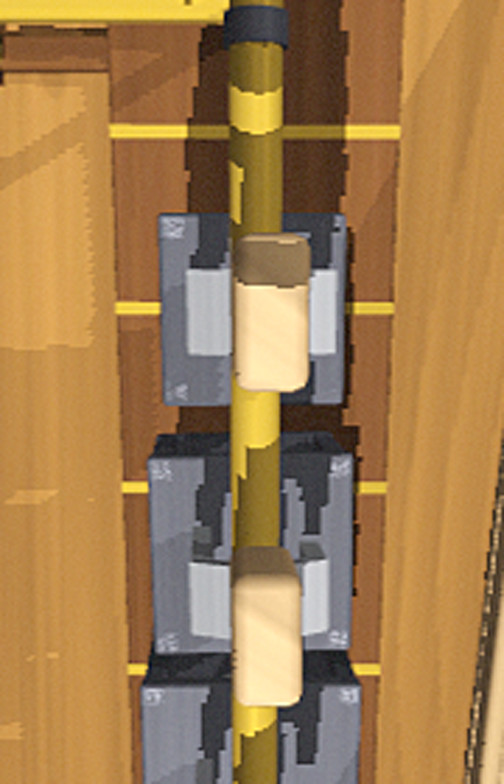

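View pics/s18.png

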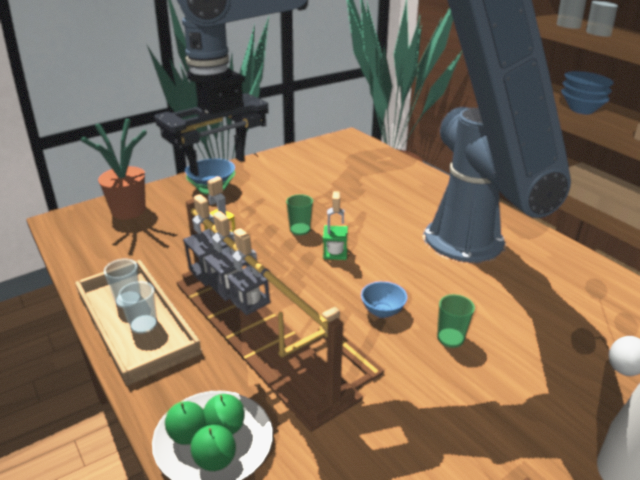

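View pics/w18.png

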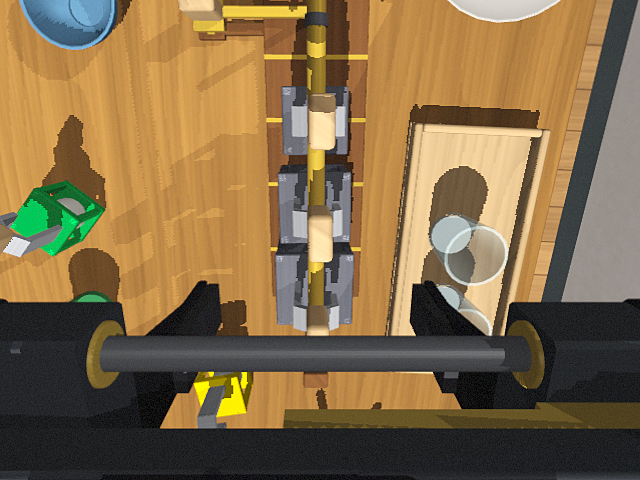

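Run:
```python
from h import *
c=get_calibration("wrist")
cv=lambda q:np.array(q)/2.8+[225,10]
t=lambda n,q,z:print(n,tork(unproj(c,[cv(q)],z)[0]).round(4))
for q in((188,269),(187,355)):t("strapS",q,.197)
for q in((189,561),(189,636)):t("strapM",q,.197)
t("bodyL",(142,684),.138);t("stripS",(380,309),.012);t("stripM",(375,488),.012)
st();print(bot.hand_in())
```

```text
strapS [-0.0193 -0.0283]
strapS [-0.0199 -0.0507]
strapM [-0.0204 -0.1088]
strapM [-0.0208 -0.1316]
bodyL [-0.0415 -0.1676]
stripS [ 0.0535 -0.0399]
stripM [ 0.0539 -0.1179]
t 47.2 pos [ 0.6372 -0.0911  0.3458] F [ 0.8 -0.3  0.1] op 1.0 rk [-0.002  -0.1175] tool y ang 2.66
the job is handed in; nothing more can be done
None
```

The lanterns are hung and the gate is closed; I handed the job in at 47 s. I slid the gate open to its stop, then hooked on the large, medium and small lanterns in that order and slid each to its ring. The mini lantern was absent, so its ring stays empty. I then slid the gate back to its closed stop.

- **Centring:** In the last wrist picture the small lantern is within about 1 mm of its ring. The medium and large are each about 2–2.5 mm past theirs, towards the far end. I left those two as they were.
- **Upright and still:** The small and medium lanterns lean about 2–3° by my estimate; I did not measure the large one's lean. None moved between the pictures before and after closing the gate.
- **Gate:** I felt both stops at about 25 N. The measured travel of the grip between them was about 119 mm, against the 120 mm given.
- **Nudge:** The small lantern was about 27 mm from where I first saw it, so I measured it again before grasping.
- **Placement redo:** I regripped and moved the large lantern once, because of a picture taken before the arm had settled. That move caused its present 2 mm overshoot.
- **Bystanders:** I did not touch the bowl, the tumblers or the coloured look-alikes, and the gripper is well clear of everything.

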